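# Change the batch in the plaster mould dryer

## Robot

A 6-joint arm with a two-finger parallel gripper is mounted at the origin on the work surface. World frame = base frame: x ahead of the robot, y to its left, z up, the work surface at z = 0. Lengths are in m, angles in degrees, forces in N, time in s.
With the tool pointing down it reaches from about 0.35 to 0.875 m from the base axis. Payload 4.2 kg.
Tool frame: the origin (TCP) lies at the very end of the fingers, on their centre line; the grasp point (between the pads) lies 19 mm behind it; z points along the fingers, y is the line along which they close (so a half turn about z gives the same grasp; the last joint's range is limited). The gripper opens to 87 mm and grips with 3 to 60 N. Pads are 19 mm wide; open, the fingers measure 117 mm over their backs; the gripper's body (75 mm by 190 mm) begins 51 mm behind the grasp point.
Start: joints at [-50.558, 22.042, 0.453, 0, -68.411, -14.817], TCP at [0.26, -0.568, 0.223] pointing down, gripper open.
Joint ranges: [-179.83, 179.83], [-69.29, 118.12], [-61.27, 80.66], [-181.25, 117.63], [-171.15, -9.14], [-177.46, 177.46]. Speed limits (degrees/s): [159.86, 159.86, 180, 180, 180, 180].

## Interface

Orientations are given as a 3x3 rotation matrix whose columns are the frame's x, y, z axes.
In Python, from station import r gives the robot as it stands.
- The arm moves only by the tool jog_arm, never from a script. Its argument "plan" is text: rows parted by semicolons, each of 7 numbers parted by spaces: the shift along the tool's x, y, z normalised to -1 to 1, where 1 is 0.025 m, then the turn, a rotation vector about the tool's x, y, z normalised to -1 to 1, where 1 is 8 degrees, then the closure, from -1 (fully open) to 1 (shut). A call has exactly 10 rows; each row shifts and turns the commanded pose from where the row before left it, along the tool's axes as they then stand; what a row does not reach is not made up. A row lasts 1/10 s, in which the tool goes at most 50 mm and 8.59 degrees, less where a joint would pass 70% of its speed; a pose out of reach is approached as far as the arm can. A call with a number of a shift or a turn outside -1 to 1 is refused whole. A call with a gripper value outside its range is refused whole. The fingers move at their own pace and stop on an object; the grip force is fixed at half the most. Time passes only in rows, so rows that do not move let the fingers close, or fill a call up. It gives the time, the measured TCP pose, the force, the opening and the grip force at its end, in the units of the state.
- r.sense(): the state, without advancing time (a new reading comes with each control period).
- r.capture(name): name is "scene" or "side" or "wrist"; returns (picture, depth): 480x640x3 uint8, red, green, blue; 480x640 float32, m along the optical axis (not along the pixel's ray), 0 where there is no reading.
- r.get_calibration(name): a dict with "mtx" (3x3 intrinsics, pixels), "extrinsics" (4x4, takes a point from camera to world coordinates). Camera axes: x right, y up, looking along -z (the intrinsics and any distortion apply to the point x, -y, -z); pixel columns grow to the right and rows downward; lengths in m; the calibration is good to about 2 mm. A picture is of the moment at which its call begins: read the wrist's pose just before it. get_calibration takes no time and is no camera call; for the wrist camera it gives the pose at the moment of the call.
- r.finish_job(): hands the job in; it is judged then, once.
The state is a dict: "time_s": time; "joints": joint angles; "joint_velocities": joint speeds; "effort": joint torques, N m; "tcp_pos": TCP position; "ee_rot": TCP orientation; "wrist_force": force on the tool from outside, world axes, zero at the start; "moment": the same for the moment, N m; "gripper_width": opening from 0.0 (shut) to 1.0 (fully open); "gripper_force": force on a finger pad.
Only numpy, scipy, OpenCV 4.12 (cv2) and the standard library are available. Lean on these libraries where they do the work, as an engineer would, in place of code of your own. Each camera call takes 0.05 s, during which the arm holds its last target. There are 200 camera calls.

## Task

Change the batch in the mould drying box: slide its clear cover open, take out any dry moulds left inside and stand them on the plywood ware board, and stand every wet mould from the table upright in a bay of its own, flat on the slats. Then slide the cover fully shut, after that swing the hasp over and press it right down over its staple, and last of all push the fan lever fully over to on. Leave the bowl, mug and jar alone.

Things in the scene. Friction and masses are not known exactly. Their poses are not given: they have to be found in the camera images.
- dryer: Plywood drying box, fixed, 290 (x) x 595 (y) x 125 mm high (133 over the two aluminium cover tracks along its long sides). Origin: under the middle of its chamber, at table height; y along its length. Along y: control compartment with flat top (+115 to +235 mm), open-topped chamber (-115 to +115), closed heater housing (-360 to -115) over which the cover slides.
- chamber (a point): Middle of the chamber's slatted floor, 50 mm above the table; axes as the box. The chamber is 266 (x) x 230 (y) mm, walls rising 75 mm above the slats. Four bays, 2 x 2, centres at x +-69.5, y +-50 mm, each 127 (x) x 68 (y) mm between battens 12 mm high; a bay takes one mould lengthwise along x.
- cover (a joint): Position of the clear cover (266 x 244 mm pane in an aluminium frame) along its tracks: 0 m shut over the chamber, 0.235 m fully open, slid towards the box's -y over the heater housing. It stays where it is left (6 N of friction, felt-lined tracks). Its top lies 131 mm above the table, its frame 134.
- cover_grip (a point): Middle of the top of the wooden grip batten that stands on the cover, 173 mm above the table. The batten is 80 (x) x 18 (y) mm and 42 mm high; axes as the drying box. Pinch it from above across y.
- hasp (a joint): Angle of the steel hasp hinged on the cover's +y edge: 0 rad lying flat on the control compartment with the staple through its slot (when the cover is shut), pi/2 standing upright, 2.3 leaning back over the cover against its stop. Its hinge is stiff (0.045 N m): it stays where it is left and must be swung and pressed all the way down.
- hasp_hinge (a point): On the hinge axis of the hasp (along the box's x), middle of its width, 133 mm above the table. The hasp is a steel plate 36 mm wide, 4 mm thick, reaching 90 mm from the hinge: solid for the first 46 mm, then a slot 16 x 32 mm that drops over the staple, then a 12 mm end bar.
- hasp_end (a point): Middle of the hasp's free end, 88 mm from the hinge axis.
- staple (a point): Top of the steel staple (loop of 6 mm bar, 18 mm long in y, 6 mm wide in x) on the control compartment, 152 mm above the table; with the cover shut it is 62 mm beyond the hinge axis and 19 mm higher.
- fan (a joint): Fan switch lever on the control compartment's top: 0 rad off, leaning towards the box's -x; 1.0 rad fully on, leaning towards +x. It stays where it is left (0.06 N m).
- fan_tip (a point): Centre of the 26 mm black ball at the end of the fan lever, 60 mm from the lever's axis; the axis lies along the box's y, 147 mm above the table, over a grey switch block 70 (x) x 50 (y) x 25 mm high.
- board: Plain plywood ware board, fixed, 270 (x) x 130 (y) x 15 mm high, on the table. Origin: centre of its underside. Dry moulds go on it.
- dry1: Two-part plaster casting mould, strapped together: an off-white block 104 (x) x 52 (y) x 70 mm high with a dark round pour hole in its top, a dark seam along the middle and two black rubber straps across it; 0.34 to 0.55 kg. Origin: centre of its underside; x along its length, z up. This one is dry: when present, it stands in a bay of the drying box at the start.
- dry2: Two-part plaster casting mould, strapped together: an off-white block 104 (x) x 52 (y) x 70 mm high with a dark round pour hole in its top, a dark seam along the middle and two black rubber straps across it; 0.34 to 0.55 kg. Origin: centre of its underside; x along its length, z up. This one is dry: when present, it stands in a bay of the drying box at the start.
- dry3: Two-part plaster casting mould, strapped together: an off-white block 104 (x) x 52 (y) x 70 mm high with a dark round pour hole in its top, a dark seam along the middle and two black rubber straps across it; 0.34 to 0.55 kg. Origin: centre of its underside; x along its length, z up. This one is dry: when present, it stands in a bay of the drying box at the start.
- dry4: Two-part plaster casting mould, strapped together: an off-white block 104 (x) x 52 (y) x 70 mm high with a dark round pour hole in its top, a dark seam along the middle and two black rubber straps across it; 0.34 to 0.55 kg. Origin: centre of its underside; x along its length, z up. This one is dry: when present, it stands in a bay of the drying box at the start.
- wet1: Two-part plaster casting mould, strapped together: an off-white block 104 (x) x 52 (y) x 70 mm high with a dark round pour hole in its top, a dark seam along the middle and two black rubber straps across it; 0.34 to 0.55 kg. Origin: centre of its underside; x along its length, z up. This one is wet: when present, it stands on the table, to the left of the drying box, at the start.
- wet2: Two-part plaster casting mould, strapped together: an off-white block 104 (x) x 52 (y) x 70 mm high with a dark round pour hole in its top, a dark seam along the middle and two black rubber straps across it; 0.34 to 0.55 kg. Origin: centre of its underside; x along its length, z up. This one is wet: when present, it stands on the table, to the left of the drying box, at the start.
- wet3: Two-part plaster casting mould, strapped together: an off-white block 104 (x) x 52 (y) x 70 mm high with a dark round pour hole in its top, a dark seam along the middle and two black rubber straps across it; 0.34 to 0.55 kg. Origin: centre of its underside; x along its length, z up. This one is wet: when present, it stands on the table, to the left of the drying box, at the start.
- wet4: Two-part plaster casting mould, strapped together: an off-white block 104 (x) x 52 (y) x 70 mm high with a dark round pour hole in its top, a dark seam along the middle and two black rubber straps across it; 0.34 to 0.55 kg. Origin: centre of its underside; x along its length, z up. This one is wet: when present, it stands on the table, to the left of the drying box, at the start.
- bowl: White ceramic bowl, 124 mm across and 55 mm high, a bystander. Origin: centre of its foot.
- mug: Terracotta mug, 76 mm across and 85 mm high, a bystander. Origin: centre of its foot.
- jar: White plastic glaze jar, 76 mm across and 110 mm high, a bystander. Origin: centre of its foot.

How it is judged:
By the outcome, as a careful person would: the job done as asked, in the order asked, and still so for the second after the job is handed in, with the robot touching nothing.
Of dry1, dry2, dry3, dry4 only 1 to 2 are there at a start; the rules pass over those that are not, and their reading is None.
Of wet1, wet2, wet3, wet4 only 2 to 4 are there at a start; the rules pass over those that are not, and their reading is None.
At some moment in a run one of wet1, wet2, wet3, wet4, dry1, dry2, dry3, dry4 may be knocked a few centimetres aside while the robot is not near it.
It also fails if it takes over 210 s, if anything falls off the work surface, if the arm or the gripper's body presses on something with over 40 N, if the wrist force passes 120 N, or if a joint passes its speed limit or range.

## Working session

There is one attempt and no reset: what is moved stays moved. The work goes in short steps, Python scripts to look and compute and a tool call to move; the robot and the scene stay as the last step left them, time stands still between calls to the robot, and variables do not carry over. Pictures are saved under pics/ and viewed, at most 14 in all, crops included, and the job is handed in when it is done.

Besides the shell and the picture viewer there is one more tool, called after "Request:" in YAML: its name, and indented under it one key for each argument. jog_arm: Moves the arm, as the interface text tells. Scaled input: -1 to 1 covers 0.025 m each way for a shift and 8 degrees each way for a turn. Its arguments: {"type":"object","properties":{"plan":{"type":"string"}},"required":["plan"]}

```bash
ls; mkdir -p pics
python3 - <<'E'
from station import r
import cv2,numpy as np
s=r.sense();print(s['time_s'],s['tcp_pos'],s['ee_rot'],s['gripper_width'])
for n in('scene','side'):
    p,d=r.capture(n);cv2.imwrite(f'pics/{n}0.png',p[:,:,::-1]);np.save(f'pics/{n}0d.npy',d)
    c=r.get_calibration(n);print(n,c)
E
```

```text
pics
0.0 [ 0.26017914 -0.56760011  0.22144663] [[-9.09135523e-01 -4.16499244e-01 -9.90502300e-04]
 [-4.16500414e-01  9.09133399e-01  1.96674472e-03]
 [ 8.13510338e-05  2.20058211e-03 -9.99997575e-01]] 1.0036319575986528
scene {'mtx': array([[474.10692478,   0.        , 314.11841438],
       [  0.        , 474.10692478, 245.36258541],
       [  0.        ,   0.        ,   1.        ]]), 'extrinsics': array([[-0.66265389, -0.40612428,  0.62924787,  1.20953725],
       [ 0.74866987, -0.38118071,  0.54239717,  0.51658465],
       [ 0.01957649,  0.83052052,  0.5566439 ,  0.66085916],
       [ 0.        ,  0.        ,  0.        ,  1.        ]])}
side {'mtx': array([[528.27630332,   0.        , 329.97867376],
       [  0.        , 528.27630332, 238.67456997],
       [  0.        ,   0.        ,   1.        ]]), 'extrinsics': array([[ 0.74413657,  0.32472833, -0.5837913 , -0.10568667],
       [-0.66760463,  0.39258637, -0.63259782, -0.74401942],
       [ 0.02376607,  0.86048094,  0.50892801,  0.76556554],
       [ 0.        ,  0.        ,  0.        ,  1.        ]])}
```

View pics/scene0.png

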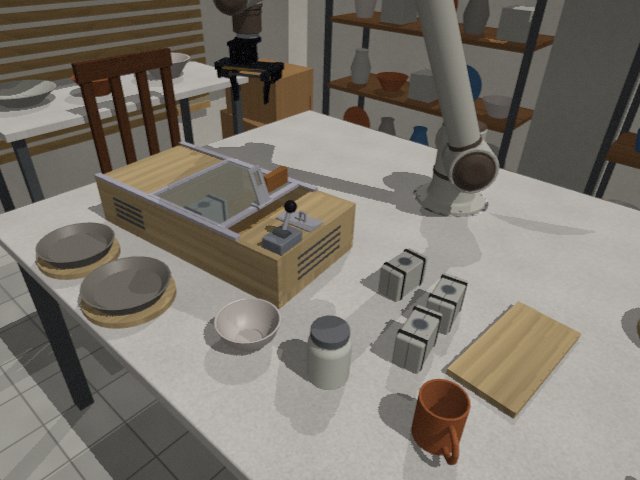

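View pics/side0.png

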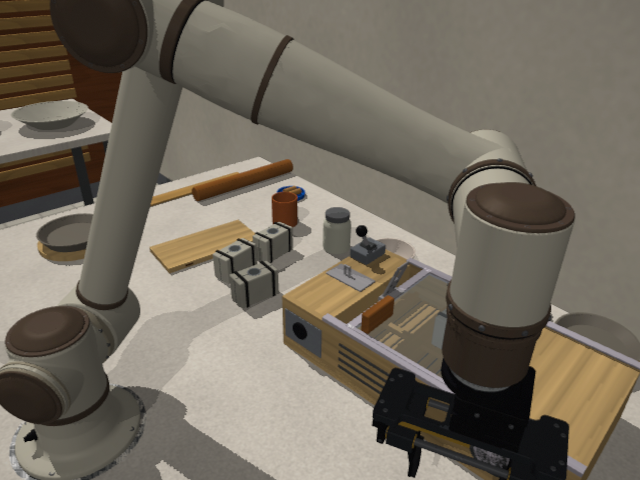

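The scene view shows three wet moulds (about px 403,275; 447,302; 418,338), the board at (515,355), the box with its cover partly open, the hasp leaning back at (262,180), the lever ball at (290,206), and one likely dry mould under the pane at (208,207). The side view shows the same, with the arm hiding part of the chamber.

```bash
cat > h.py <<'E'
from station import r
import cv2,numpy as np
def cast(c,u,v,z):
    K,E=c['mtx'],c['extrinsics']
    d=E[:3,:3]@np.array([(u-K[0,2])/K[0,0],-(v-K[1,2])/K[1,1],-1]);o=E[:3,3]
    return o+d*(z-o[2])/d[2]
def cloud(c,d):
    K,E=c['mtx'],c['extrinsics'];v,u=np.mgrid[:480,:640]
    p=np.stack([(u-K[0,2])/K[0,0]*d,-(v-K[1,2])/K[1,1]*d,-d],-1)
    return p@E[:3,:3].T+E[:3,3]
def snap(n,f):
    c=r.get_calibration(n);p,d=r.capture(n);cv2.imwrite(f'pics/{f}.png',p[:,:,::-1]);np.save(f'pics/{f}.npy',d)
    return c,p,d
def plan(dx,dy,dz,yaw=0):
    "world shift -> tool-axis units total"
    s=r.sense();R=s['ee_rot'];return R.T@np.array([dx,dy,dz])/0.025
E
python3 - <<'E'
from h import *
c=r.get_calibration('scene');d=np.load('pics/scene0d.npy');X=cloud(c,d)
for n,(u,v) in dict(mA=(408,257),mB=(450,284),mC=(421,322),ball=(290,206),bowlrim=(225,310),jarlid=(331,332),glass=(208,207),hasp=(262,182),grip=(276,178)).items(): print(n,X[v,u].round(3))
for n,(u,v,z) in dict(ctlcorner=(238,233,.133),ctlR=(354,207,.125),leftfront=(98,178,.133),farR=(349,196,.133),b1=(519,304,.015),b2=(580,339,.015),b3=(515,408,.015),b4=(449,366,.015)).items(): print(n,cast(c,u,v,z).round(3))
s,_,dw=snap('wrist','w0');print(s)
E
```

```text
mA [0.436 0.12  0.07 ]
mB [0.46  0.234 0.071]
mC [0.597 0.249 0.071]
ball [ 0.628 -0.049  0.209]
bowlrim [ 0.803 -0.055  0.051]
jarlid [0.759 0.169 0.11 ]
glass [ 0.66  -0.276  0.133]
hasp [ 0.557 -0.205  0.182]
grip [ 0.491 -0.228  0.162]
ctlcorner [ 0.686 -0.143  0.133]
ctlR [ 0.421 -0.044  0.125]
leftfront [ 0.756 -0.589  0.133]
farR [ 0.398 -0.077  0.133]
b1 [0.351 0.346 0.015]
b2 [0.372 0.474 0.015]
b3 [0.612 0.443 0.015]
b4 [0.604 0.32  0.015]
{'mtx': array([[424.27813633,   0.        , 318.50511769],
       [  0.        , 424.27813633, 243.06789644],
       [  0.        ,   0.        ,   1.        ]]), 'extrinsics': array([[-0.41650208, -0.87967046, -0.22957766,  0.19720315],
       [ 0.90913018, -0.40219945, -0.10824936, -0.59626221],
       [ 0.00288776, -0.25380206,  0.96725187,  0.38465973],
       [ 0.        ,  0.        ,  0.        ,  1.        ]])}
```

View pics/w0.png

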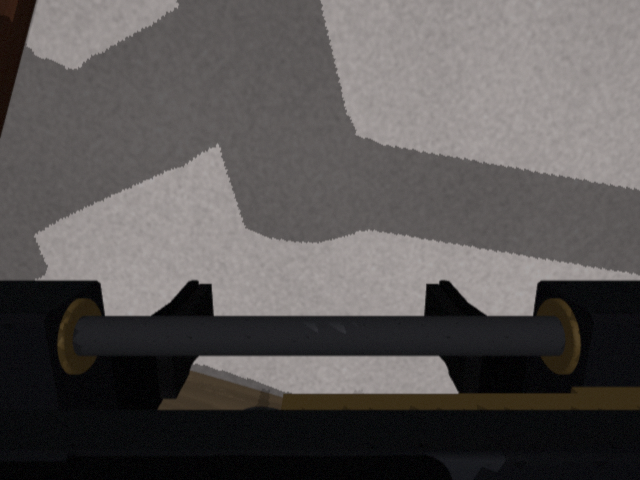

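```bash
cat >> h.py <<'E'
def rect(P):
    (c,(w,h),a)=cv2.minAreaRect(P[:,:2].astype(np.float32))
    if w<h: w,h,a=h,w,a+90
    return np.round(c,4),round(w,4),round(h,4),round((a+90)%180-90,1)
def blobs(c,d,z0,z1,lo,hi,minpx=80):
    X=cloud(c,d);m=(d>0)&(X[...,2]>z0)&(X[...,2]<z1)
    for i in(0,1): m&=(X[...,i]>lo[i])&(X[...,i]<hi[i])
    m=cv2.morphologyEx(m.astype(np.uint8),cv2.MORPH_OPEN,np.ones((3,3)))
    n,l,s,_=cv2.connectedComponentsWithStats(m)
    for i in range(1,n):
        if s[i,4]>=minpx:
            P=X[l==i];print(s[i,4],rect(P),P[:,2].mean().round(4))
E
python3 - <<'E'
from h import *
for n in('scene','side'):
    c=r.get_calibration(n);d=np.load(f'pics/{n}0d.npy')
    print(n,'box');blobs(c,d,.115,.14,(.3,-.65),(.8,0.1))
    print('moulds');blobs(c,d,.062,.078,(.3,.05),(.7,.32))
    print('board');blobs(c,d,.0095,.022,(.3,.28),(.7,.55),300)
    print('ball');blobs(c,d,.197,.23,(.5,-.2),(.75,.05),15)
    print('high');blobs(c,d,.15,.19,(.4,-.35),(.7,.05),15)
    print('bystanders');blobs(c,d,.045,.056,(.6,-.1),(.95,.3),30);blobs(c,d,.08,.12,(.6,0),(.95,.5),30)
E
```

```text
scene box
12876 (array([ 0.5783, -0.3331]), 0.6002, 0.2972, -84.3) 0.1288
moulds
779 (array([0.4565, 0.1241]), 0.1046, 0.0555, -3.6) 0.07
941 (array([0.4779, 0.2399]), 0.1078, 0.0535, 10.5) 0.0701
1245 (array([0.6034, 0.2498]), 0.1072, 0.0537, 10.2) 0.0702
board
7705 (array([0.4814, 0.3946]), 0.2752, 0.1309, -4.5) 0.0152
ball
116 (array([ 0.6205, -0.0541]), 0.0225, 0.0189, -16.9) 0.2069
high
499 (array([ 0.5157, -0.2257]), 0.1461, 0.0333, 19.6) 0.1668
273 (array([ 0.6457, -0.0559]), 0.0481, 0.0415, 29.5) 0.161
21 (array([ 0.6728, -0.0432]), 0.0115, 0.0098, 45.3) 0.1511
bystanders
154 (array([ 0.6909, -0.0516]), 0.0875, 0.0397, -55.6) 0.0505
370 (array([ 0.7724, -0.0257]), 0.1139, 0.0574, -38.6) 0.0507
45 (array([0.823 , 0.0503]), 0.0237, 0.0043, -30.0) 0.0504
103 (array([0.6537, 0.2563]), 0.0399, 0.0047, -78.8) 0.0505
150 (array([0.7771, 0.1833]), 0.061, 0.0178, -49.5) 0.0508
1488 (array([0.7563, 0.1649]), 0.071, 0.0691, -86.4) 0.1032
530 (array([0.7322, 0.3667]), 0.0762, 0.0744, 31.3) 0.0842
side box
11688 (array([ 0.5674, -0.226 ]), 0.3864, 0.295, -83.7) 0.1287
9589 (array([ 0.6006, -0.5453]), 0.2945, 0.1681, 6.1) 0.1254
moulds
466 (array([0.6015, 0.2483]), 0.1086, 0.0582, 6.7) 0.0692
546 (array([0.4753, 0.2397]), 0.1043, 0.0574, 10.0) 0.0691
656 (array([0.4544, 0.123 ]), 0.1067, 0.0585, -1.7) 0.0693
board
2353 (array([0.4812, 0.3957]), 0.2728, 0.1385, -3.8) 0.0146
ball
87 (array([ 0.6137, -0.0608]), 0.0235, 0.0204, -43.3) 0.2063
high
128 (array([ 0.6394, -0.0616]), 0.034, 0.0331, -37.9) 0.1608
94 (array([ 0.5644, -0.2064]), 0.0377, 0.016, 0.7) 0.1677
525 (array([ 0.4818, -0.2407]), 0.0806, 0.0191, 6.3) 0.1662
bystanders
152 (array([0.8367, 0.0084]), 0.1052, 0.038, -77.1) 0.0513
480 (array([0.7517, 0.1607]), 0.07, 0.0695, -65.9) 0.101
```

Request:
jog_arm:
  plan: "0 0 0 0 0 0.78 -1;0 0 0 0 0 0.78 -1;0 0 0 0 0 0.77 -1;-0.8 1 0 0 0 0 -1;-0.8 1 0 0 0 0 -1;-0.8 1 0 0 0 0 -1;-0.8 1 0 0 0 0 -1;-0.8 1 0 0 0 0 -1;-0.8 1 0 0 0 0 -1;-0.8 1 0 0 0 0 -1"

```text
time_s: 1.15
tcp_pos: [0.3818, -0.3782, 0.2223]
ee_rot: [[-0.995, -0.104, -0.0], [-0.104, 0.995, 0.0], [0.0, 0.0, -1.0]]
wrist_force: [0.2, -0.7, 0.6]
gripper_width: 0.999
gripper_force: 0.0
```

```bash
cat >> h.py <<'E'
O=np.array([.5716,-.2695]);YAW=6.0
a=np.radians(YAW);B=np.array([[np.cos(a),-np.sin(a)],[np.sin(a),np.cos(a)]])
def box(p): return (np.asarray(p)[:2]-O)@B
def st():
    s=r.sense();R=s['ee_rot'];t=s['tcp_pos']
    print('t',round(s['time_s'],1),'tcp',t.round(4),'box',box(t).round(4),'yawY-90',np.degrees(np.arctan2(-R[0,1],R[1,1])).round(2),'z',R[:,2].round(3),'F',s['wrist_force'].round(1),'w',round(s['gripper_width']*87,1))
    return s
def go(x,y,z):
    "units in tool axes to reach box-frame x,y, height z"
    s=st();t=s['tcp_pos'];w=O+B@np.array([x,y]);print('units',(s['ee_rot'].T@np.array([*(w-t[:2]),z-t[2]])/.025).round(2))
E
python3 - <<'E'
from h import *
for n in('scene','side'):
    c,p,d=snap(n,n+'1')
    X=cloud(c,d);m=(d>0)&(X[...,2]>.155)&(X[...,2]<.19);b=(X[...,:2]-O)@B
    m2=m&(b[...,0]>-.14)&(b[...,0]<-.03)&(b[...,1]>-.05)&(b[...,1]<.1)
    P=b[m2];print(len(P),rect(P) if len(P) else '')
go(-.086,.0395,.142)
E
```

```text
251 (array([-0.0828,  0.0409]), 0.0812, 0.021, -0.3)
162 (array([-0.0865,  0.0381]), 0.0815, 0.0184, -1.2)
t 1.2 tcp [ 0.3828 -0.377   0.2225] box [-0.199  -0.0872] yawY-90 6.21 z [ 0.     0.001 -1.   ] F [ 0.3 -1.2  0.3] w 86.8
units [-4.54  5.05  3.22]
```

Request:
jog_arm:
  plan: "-0.9 1 0 0 0 0 -1;-0.9 1 0 0 0 0 -1;-0.9 1 0 0 0 0 -1;-0.9 1 0 0 0 0 -1;-0.9 1 0.3 0 0 0 -1;0 0 0.7 0 0 0 -1;0 0 0.8 0 0 0 -1;0 0 0.8 0 0 0 -1;0 0 0.55 0 0 0 -1;0 0 0 0 0 0 -1"

```text
time_s: 2.25
tcp_pos: [0.4785, -0.2435, 0.1415]
ee_rot: [[-0.995, -0.103, -0.005], [-0.103, 0.995, 0.001], [0.005, 0.002, -1.0]]
wrist_force: [0.2, -0.2, 0.5]
gripper_width: 1.002
gripper_force: 0.0
```

Request:
jog_arm:
  plan: "0 0 0 0 0 0 1;0 0 0 0 0 0 1;0 0 0 0 0 0 1;0 0 0 0 0 0 1;0 0 0 0 0 0 1;0 0 0 0 0 0 1;0 0 0 0 0 0 1;0 0 0 0 0 0 1;0 0 0 0 0 0 1;0 0 0 0 0 0 1"

```text
time_s: 3.25
tcp_pos: [0.4802, -0.2425, 0.1438]
ee_rot: [[-0.995, -0.104, -0.0], [-0.104, 0.995, 0.002], [0.0, 0.002, -1.0]]
wrist_force: [0.0, 4.3, 2.0]
gripper_width: 0.207
gripper_force: 30.0
```

Request:
jog_arm:
  plan: "0 -0.4 0 0 0 0 1;0 -0.8 0 0 0 0 1;0 -0.8 0 0 0 0 1;0 -0.8 0 0 0 0 1;0 -0.8 0 0 0 0 1;0 -0.8 0 0 0 0 1;0 -0.8 0 0 0 0 1;0 -0.8 0 0 0 0 1;0 -0.7 0 0 0 0 1;0 -0.5 0 0 0 0 1"

```text
time_s: 4.25
tcp_pos: [0.4987, -0.4213, 0.1438]
ee_rot: [[-0.995, -0.104, -0.002], [-0.104, 0.995, 0.003], [0.001, 0.004, -1.0]]
wrist_force: [-0.8, 8.6, 4.0]
gripper_width: 0.203
gripper_force: 30.0
```

Request:
jog_arm:
  plan: "0 -0.3 0 0 0 0 1;0 -0.2 0 0 0 0 1;0 -0.2 0 0 0 0 1;0 -0.2 0 0 0 0 1;0 -0.1 0 0 0 0 1;0 -0.1 0 0 0 0 1;0 -0.1 0 0 0 0 1;0 0 0 0 0 0 1;0 0 0 0 0 0 1;0 0 0 0 0 0 1"

```text
time_s: 5.25
tcp_pos: [0.4994, -0.4321, 0.1433]
ee_rot: [[-0.994, -0.107, -0.014], [-0.107, 0.994, 0.033], [0.01, 0.034, -0.999]]
wrist_force: [-2.8, 58.8, 26.1]
gripper_width: 0.262
gripper_force: 29.6
```

Run:
```python
from h import *
st();snap('scene','s2')
```

```text
t 5.2 tcp [ 0.4994 -0.4321  0.1433] box [-0.0888 -0.1542] yawY-90 6.13 z [-0.014  0.033 -0.999] F [-2.8 58.8 26.1] w 22.8
```

View pics/s2.png

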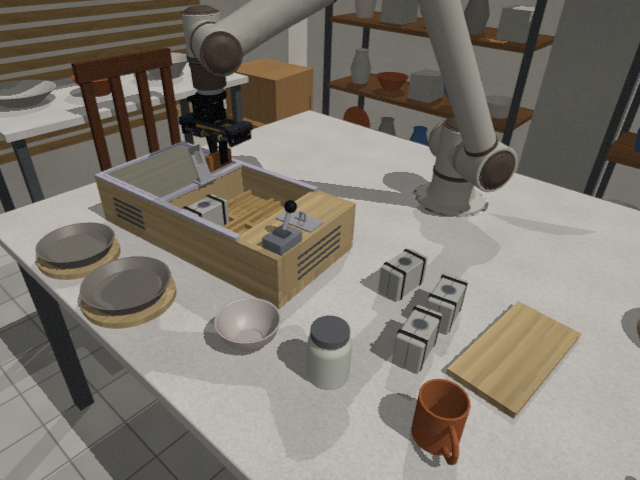

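The cover is now fully open and at its stop. One dry mould stands in the +x,−y bay (px 208,210), and the rest of the slats look empty.

Request:
jog_arm:
  plan: "0 0.3 0 0 0 0 1;0 0.35 0 0 0 0 1;0 0 0 0 0 0 -1;0 0 0 0 0 0 -1;0 0 0 0 0 0 -1;0 0 0 0 0 0 -1;0 0 -0.7 0 0 0 -1;0 0 -1 0 0 0 -1;0 0 -1 0 0 0 -1;0 0 -1 0 0 0 -1"

```text
time_s: 6.3
tcp_pos: [0.5002, -0.4369, 0.2371]
ee_rot: [[-0.995, -0.103, -0.0], [-0.103, 0.995, -0.0], [0.0, -0.0, -1.0]]
wrist_force: [0.8, -0.2, -0.1]
gripper_width: 0.847
gripper_force: 0.0
```

```bash
cat >> h.py <<'E'
def boxblobs(c,d,z0,z1,xr,yr,minpx=60):
    X=cloud(c,d);b=(X[...,:2]-O)@B
    m=(d>0)&(X[...,2]>z0)&(X[...,2]<z1)&(b[...,0]>xr[0])&(b[...,0]<xr[1])&(b[...,1]>yr[0])&(b[...,1]<yr[1])
    m=cv2.morphologyEx(m.astype(np.uint8),cv2.MORPH_OPEN,np.ones((3,3)))
    n,l,s,_=cv2.connectedComponentsWithStats(m)
    for i in range(1,n):
        if s[i,4]>=minpx: print('  ',s[i,4],rect(b[l==i]),X[l==i][:,2].mean().round(4))
E
python3 - <<'E'
from h import *
for n in('scene','side'):
    c,p,d=snap(n,n+'3')
    print(n,'dry');boxblobs(c,d,.105,.123,(-.125,.125),(-.11,.11))
    print('inside');boxblobs(c,d,.07,.105,(-.12,.12),(-.1,.1))
    print('batten');boxblobs(c,d,.16,.18,(-.14,-.03),(-.2,-.1),20)
    print('staple');boxblobs(c,d,.14,.157,(-.03,.02),(.14,.23),6)
st()
E
```

```text
scene dry
   499 (array([ 0.0669, -0.0458]), 0.0934, 0.0566, 2.0) 0.1185
inside
   227 (array([ 0.0542, -0.0228]), 0.0678, 0.0075, -0.8) 0.0894
batten
   193 (array([-0.0845, -0.1486]), 0.0823, 0.021, -0.1) 0.169
staple
   24 (array([0.0014, 0.1887]), 0.0159, 0.0054, -86.4) 0.1492
side dry
   835 (array([ 0.0689, -0.0486]), 0.1066, 0.0549, -0.4) 0.1175
inside
   607 (array([ 0.0582, -0.0681]), 0.113, 0.0484, -28.7) 0.0875
batten
   487 (array([-0.0867, -0.1519]), 0.0797, 0.0184, -1.0) 0.1704
staple
   27 (array([1.000e-04, 1.859e-01]), 0.0185, 0.0077, -89.9) 0.148
t 6.4 tcp [ 0.5019 -0.4382  0.2409] box [-0.0869 -0.1605] yawY-90 5.96 z [ 0.007 -0.006 -1.   ] F [ 0.1 -1.5  0.4] w 81.4
```

Request:
jog_arm:
  plan: "-0.9 0.65 0 0 0 0 -1;-0.9 0.65 0 0 0 0 -1;-0.9 0.65 0 0 0 0 -1;-0.9 0.65 0 0 0 0 -1;-0.9 0.65 0 0 0 0 -1;-0.9 0.65 0 0 0 0 -1;-0.8 0.6 0 0 0 0 -1;0 0 0.8 0 0 0 -1;0 0 0.8 0 0 0 -1;0 0 0 0 0 0 -1"

```text
time_s: 7.4
tcp_pos: [0.641, -0.3073, 0.1913]
ee_rot: [[-0.995, -0.104, -0.008], [-0.104, 0.995, 0.003], [0.007, 0.004, -1.0]]
wrist_force: [-0.3, 0.4, -0.6]
gripper_width: 1.002
gripper_force: 0.0
```

Run:
```python
from h import *
go(.068,-.0475,.088)
```

```text
t 7.4 tcp [ 0.641  -0.3073  0.1913] box [ 0.0651 -0.0449] yawY-90 5.95 z [-0.008  0.003 -1.   ] F [-0.3  0.4 -0.6] w 87.1
units [-0.15 -0.12  4.13]
```

Request:
jog_arm:
  plan: "-0.1 -0.1 0.7 0 0 0 -1;0 0 0.9 0 0 0 -1;0 0 0.9 0 0 0 -1;0 0 0.9 0 0 0 -1;0 0 0.7 0 0 0 -1;0 0 0 0 0 0 -1;0 0 0 0 0 0 1;0 0 0 0 0 0 1;0 0 0 0 0 0 1;0 0 0 0 0 0 1"

```text
time_s: 8.4
tcp_pos: [0.6461, -0.3105, 0.095]
ee_rot: [[-0.995, -0.104, 0.002], [-0.104, 0.995, -0.001], [-0.002, -0.001, -1.0]]
wrist_force: [0.6, 0.4, -0.3]
gripper_width: 0.721
gripper_force: 0.0
```

Request:
jog_arm:
  plan: "0 0 0 0 0 0 1;0 0 0 0 0 0 1;0 0 -0.5 0 0 0 1;0 0 -0.8 0 0 0 1;0 0 -1 0 0 0 1;0 0 -1 0 0 0 1;0 0 -1 0 0 0 1;0 0 -1 0 0 0 1;0 0 -1 0 0 0 1;0 0 0 0 0 0 1"

```text
time_s: 9.4
tcp_pos: [0.647, -0.3109, 0.2557]
ee_rot: [[-0.994, -0.105, 0.007], [-0.105, 0.995, -0.003], [-0.007, -0.003, -1.0]]
wrist_force: [0.4, -0.2, -3.5]
gripper_width: 0.594
gripper_force: 30.0
```

Request:
jog_arm:
  plan: "0.3 0.2 -0.8 0 0 0 1;0.3 0.6 -0.8 0 0 0 1;0.3 1 0 0 0 0 1;0.3 1 0 0 0 0 1;0.3 1 0 0 0 0 1;0.3 1 0 0 0 0 1;0.3 1 0 0 0 0 1;0.3 1 0 0 0 0 1;0.3 1 0 0 0 0 1;0.3 1 0 0 0 0 1"

```text
time_s: 10.4
tcp_pos: [0.5464, -0.098, 0.2891]
ee_rot: [[-0.995, -0.104, -0.004], [-0.104, 0.995, 0.001], [0.004, 0.001, -1.0]]
wrist_force: [0.7, 0.5, -3.9]
gripper_width: 0.596
gripper_force: 30.0
```

Request:
jog_arm:
  plan: "0.1 1 0 0 0 0 1;0.1 1 0 0 0 0 1;0.1 1 0 0 0 0 1;0.1 1 0 0 0 0 1;0.1 1 0 0 0 0 1;0.1 1 0 0 0 0 1;0.1 1 0 0 0 0 1;0 1 0 0 0 0 1;0 1 0 0 0 0 1;0 1 0 0 0 0 1"

```text
time_s: 11.4
tcp_pos: [0.5031, 0.1482, 0.2893]
ee_rot: [[-0.995, -0.104, -0.004], [-0.104, 0.995, -0.001], [0.004, -0.0, -1.0]]
wrist_force: [0.3, 1.0, -3.4]
gripper_width: 0.593
gripper_force: 30.0
```

Request:
jog_arm:
  plan: "0 1 0 0 0 0 1;0 1 0 0 0 0 1;0 1 0 0 0 0 1;0 1 0 0 0 0 1;0 1 0.5 0 0 0 1;0 1 1 0 0 0 1;0 1 1 0 0 0 1;0 1 1 0 0 0 1;0 0 1 0 0 0 1;0 0 0 0 0 0 1"

```text
time_s: 12.4
tcp_pos: [0.4802, 0.3442, 0.1725]
ee_rot: [[-0.995, -0.104, -0.01], [-0.104, 0.995, -0.009], [0.011, -0.008, -1.0]]
wrist_force: [-1.7, -0.9, -4.5]
gripper_width: 0.6
gripper_force: 30.0
```

Run:
```python
from h import *
s=st();t=s['tcp_pos'];print(s['ee_rot'].T@np.array([.481-t[0],.395-t[1],.0615-t[2]])/.025)
for n in('scene','side'):
    c,p,d=snap(n,n+'4');blobs(c,d,.062,.078,(.3,.05),(.7,.32))
```

```text
t 12.4 tcp [0.4802 0.3442 0.1725] box [-0.0268  0.6199] yawY-90 5.97 z [-0.01  -0.009 -1.   ] F [-1.7 -0.9 -4.5] w 52.2
[-0.29409148  2.05330996  4.42178864]
780 (array([0.4561, 0.124 ]), 0.105, 0.0539, -3.2) 0.07
944 (array([0.4788, 0.2398]), 0.1055, 0.0536, 10.4) 0.0701
1254 (array([0.6032, 0.2499]), 0.1067, 0.0539, 9.9) 0.0702
455 (array([0.6001, 0.249 ]), 0.1058, 0.0575, 9.6) 0.0692
554 (array([0.4763, 0.2389]), 0.1068, 0.0571, 9.9) 0.069
666 (array([0.4536, 0.123 ]), 0.1057, 0.0568, -5.1) 0.0692
```

Request:
jog_arm:
  plan: "-0.1 1 0 0 0 0 1;-0.1 1 0 0 0 0 1;-0.1 0.1 0.6 0 0 0 1;0 0 0.8 0 0 0 1;0 0 0.8 0 0 0 1;0 0 0.8 0 0 0 1;0 0 0.6 0 0 0 1;0 0 0.3 0 0 0 1;0 0 0 0 0 0 1;0 0 0 0 0 0 1"

```text
time_s: 13.5
tcp_pos: [0.4865, 0.3997, 0.0825]
ee_rot: [[-0.995, -0.104, 0.002], [-0.104, 0.995, 0.001], [-0.002, 0.001, -1.0]]
wrist_force: [0.5, -0.3, -4.2]
gripper_width: 0.59
gripper_force: 30.0
```

Run:
```python
from h import *
st()
for n in('scene','side'):
    c,p,d=snap(n,n+'5');X=cloud(c,d)
    m=(d>0)&(X[...,0]>.4)&(X[...,0]<.57)&(X[...,1]>.34)&(X[...,1]<.46)&(X[...,2]>.019)&(X[...,2]<.12)
    z=X[m][:,2];print(n,len(z),np.percentile(z,[1,3,10,50]) if len(z) else '')
    print(np.histogram(z,np.arange(.015,.12,.005)))
```

```text
t 13.5 tcp [0.4865 0.3997 0.0825] box [-0.0147  0.6744] yawY-90 5.98 z [ 0.002  0.001 -1.   ] F [ 0.5 -0.3 -4.2] w 51.3
scene 2393 [0.04186083 0.04555602 0.05650898 0.10675791]
(array([   1,    0,    0,    0,    3,   55,   83,   66,   75,   75,   73,
         76,   85,   80,   98,  104,  107,  119, 1074,  185]), array([0.015, 0.02 , 0.025, 0.03 , 0.035, 0.04 , 0.045, 0.05 , 0.055,
       0.06 , 0.065, 0.07 , 0.075, 0.08 , 0.085, 0.09 , 0.095, 0.1  ,
       0.105, 0.11 , 0.115]))
side 1229 [0.03936132 0.04268596 0.04864786 0.08492328]
(array([  2,   1,   0,   0,  14,  51,  68,  77,  59,  82,  61,  72,  65,
        65,  69,  69,  75,  83, 218,  70]), array([0.015, 0.02 , 0.025, 0.03 , 0.035, 0.04 , 0.045, 0.05 , 0.055,
       0.06 , 0.065, 0.07 , 0.075, 0.08 , 0.085, 0.09 , 0.095, 0.1  ,
       0.105, 0.11 , 0.115]))
```

Request:
jog_arm:
  plan: "0 0 0.3 0 0 0 1;0 0 0.3 0 0 0 1;0 0 0.2 0 0 0 1;0 0 0.1 0 0 0 1;0 0 0.05 0 0 0 1;0 0 0 0 0 0 1;0 0 0 0 0 0 1;0 0 0 0 0 0 1;0 0 0 0 0 0 1;0 0 0 0 0 0 1"

```text
time_s: 14.6
tcp_pos: [0.4854, 0.3989, 0.0594]
ee_rot: [[-0.994, -0.105, -0.0], [-0.105, 0.994, -0.001], [0.0, -0.001, -1.0]]
wrist_force: [-5.5, -3.2, 7.7]
gripper_width: 0.595
gripper_force: 30.0
```

Request:
jog_arm:
  plan: "0 0 0 0 0 0 -1;0 0 0 0 0 0 -1;0 0 0 0 0 0 -1;0 0 0 0 0 0 -1;0 0 -0.6 0 0 0 -1;0 0 -1 0 0 0 -1;0 0 -1 0 0 0 -1;0 0 -0.6 0 0 0 -1;-0.4 -0.7 0 0 0 0 -1;-0.6 -0.95 0 0 0 0 -1"

```text
time_s: 15.6
tcp_pos: [0.515, 0.3619, 0.1384]
ee_rot: [[-0.994, -0.107, 0.001], [-0.107, 0.994, 0.002], [-0.002, 0.001, -1.0]]
wrist_force: [-0.3, -0.3, -0.3]
gripper_width: 0.998
gripper_force: 0.0
```

Request:
jog_arm:
  plan: "-0.6 -0.95 0 0 0 0 -1;-0.6 -0.95 0 0 0 0 -1;-0.6 -0.95 0 0 0 0 -1;-0.6 -0.95 0 0 0 0 -1;-0.6 -0.95 0 0 0 0 -1;0 0 0 0 0 -0.48 -1;0 0 0 0 0 0 -1;0 0 0 0 0 0 -1;0 0 0 0 0 0 -1;0 0 0 0 0 0 -1"

```text
time_s: 16.6
tcp_pos: [0.6016, 0.2513, 0.1376]
ee_rot: [[-0.985, -0.171, 0.0], [-0.171, 0.985, 0.0], [-0.0, 0.0, -1.0]]
wrist_force: [0.2, 0.3, 0.2]
gripper_width: 0.997
gripper_force: 0.0
```

```bash
cat >> h.py <<'E'
def gow(x,y,z):
    s=st();print('units',(s['ee_rot'].T@(np.array([x,y,z])-s['tcp_pos'])/.025).round(2))
E
python3 - <<'E'
from h import *
gow(.6015,.2492,.030)
for n in('scene','side'):
    c,p,d=snap(n,n+'6');blobs(c,d,.062,.078,(.3,.05),(.7,.32));print('board');blobs(c,d,.079,.09,(.4,.33),(.6,.5))
E
```

```text
t 16.6 tcp [0.6016 0.2513 0.1376] box [0.0843 0.5148] yawY-90 9.85 z [ 0.  0. -1.] F [0.2 0.3 0.2] w 86.8
units [ 0.02 -0.08  4.3 ]
99 (array([0.4156, 0.1307]), 0.0457, 0.0229, -82.7) 0.0708
196 (array([0.4959, 0.1119]), 0.0516, 0.0305, 37.3) 0.0694
85 (array([0.4595, 0.1418]), 0.042, 0.0164, -3.8) 0.0689
660 (array([0.484 , 0.2299]), 0.1089, 0.0455, 22.4) 0.0702
1248 (array([0.6034, 0.2501]), 0.1063, 0.0541, 9.4) 0.0702
board
1225 (array([0.4878, 0.3991]), 0.1065, 0.0536, 6.3) 0.0853
456 (array([0.5994, 0.2494]), 0.1061, 0.0567, 9.4) 0.0693
530 (array([0.4746, 0.24  ]), 0.1051, 0.0581, 11.8) 0.0693
660 (array([0.4541, 0.1233]), 0.1063, 0.0573, -3.2) 0.0692
board
403 (array([0.4854, 0.3992]), 0.1055, 0.0624, 4.3) 0.0846
```

Request:
jog_arm:
  plan: "0 -0.05 0.6 0 0 0 -1;0 0 0.9 0 0 0 -1;0 0 0.9 0 0 0 -1;0 0 0.9 0 0 0 -1;0 0 0.6 0 0 0 -1;0 0 0.25 0 0 0 -1;0 0 0 0 0 0 -1;0 0 0 0 0 0 1;0 0 0 0 0 0 1;0 0 0 0 0 0 1"

```text
time_s: 17.7
tcp_pos: [0.6027, 0.2498, 0.0349]
ee_rot: [[-0.985, -0.171, 0.002], [-0.171, 0.985, 0.001], [-0.002, 0.001, -1.0]]
wrist_force: [-0.0, -0.2, 0.1]
gripper_width: 0.812
gripper_force: 0.0
```

Request:
jog_arm:
  plan: "0 0 0 0 0 0 1;0 0 0 0 0 0 1;0 0 0 0 0 0 1;0 0 -0.5 0 0 0 1;0 0 -0.9 0 0 0 1;0 0 -1 0 0 0 1;0 0 -1 0 0 0 1;0 0 -1 0 0 0 1;0 0 -1 0 0 0 1;0 0 -1 0 0 0 1"

```text
time_s: 18.7
tcp_pos: [0.6012, 0.2491, 0.1944]
ee_rot: [[-0.985, -0.17, -0.002], [-0.17, 0.985, -0.0], [0.002, -0.0, -1.0]]
wrist_force: [-0.0, -0.9, -3.9]
gripper_width: 0.597
gripper_force: 30.0
```

Run:
```python
from h import *
go(.0695,-.048,.25)
```

```text
t 18.7 tcp [0.6012 0.2491 0.1944] box [0.0836 0.5127] yawY-90 9.8 z [-0.002 -0.    -1.   ] F [-0.  -0.9 -3.9] w 51.9
units [  2.06 -22.34  -2.22]
```

Request:
jog_arm:
  plan: "0 -0.3 -0.9 0 0 0.48 1;0.1 -1 -1 0 0 0 1;0.1 -1 -1 0 0 0 1;0.1 -1 -0.6 0 0 0 1;0.1 -1 0 0 0 0 1;0.1 -1 0 0 0 0 1;0 -1 0 0 0 0 1;0 -1 0 0 0 0 1;0 -1 0 0 0 0 1;0 -1 0 0 0 0 1"

```text
time_s: 19.7
tcp_pos: [0.6135, 0.016, 0.2808]
ee_rot: [[-0.995, -0.104, -0.002], [-0.104, 0.995, 0.0], [0.002, 0.001, -1.0]]
wrist_force: [0.4, 0.9, -4.3]
gripper_width: 0.595
gripper_force: 30.0
```

Request:
jog_arm:
  plan: "0 -1 0 0 0 0 1;0 -1 0 0 0 0 1;0 -1 0 0 0 0 1;0 -1 0 0 0 0 1;0 -1 0 0 0 0 1;0 -1 0 0 0 0 1;0 -1 0 0 0 0 1;0 -1 0 0 0 0 1;0 -1 0 0 0 0 1;0 -1 0 0 0 0 1"

```text
time_s: 20.7
tcp_pos: [0.6397, -0.2322, 0.2806]
ee_rot: [[-0.995, -0.104, -0.002], [-0.104, 0.995, 0.001], [0.002, 0.002, -1.0]]
wrist_force: [0.9, -0.4, -4.6]
gripper_width: 0.595
gripper_force: 30.0
```

Request:
jog_arm:
  plan: "0 -1 0 0 0 0 1;0 -1 0 0 0 0 1;0 -0.8 0 0 0 0 1;0 -0.3 0.3 0 0 0 1;0 0 0.8 0 0 0 1;0 0 0.8 0 0 0 1;0 0 0.8 0 0 0 1;0 0 0.6 0 0 0 1;0 0 0 0 0 0 1;0 0 0 0 0 0 1"

```text
time_s: 21.7
tcp_pos: [0.6484, -0.3082, 0.1985]
ee_rot: [[-0.994, -0.105, -0.001], [-0.105, 0.994, 0.0], [0.001, 0.0, -1.0]]
wrist_force: [0.7, -0.6, -3.4]
gripper_width: 0.6
gripper_force: 30.0
```

Run:
```python
from h import *
go(.0695,-.049,.0855)
```

```text
t 21.7 tcp [ 0.6484 -0.3082  0.1985] box [ 0.0723 -0.0465] yawY-90 6.02 z [-0.001  0.    -1.   ] F [ 0.7 -0.6 -3.4] w 52.2
units [ 0.11 -0.1   4.52]
```

Request:
jog_arm:
  plan: "0.1 -0.08 0.5 0 0 0 1;0 0 0.8 0 0 0 1;0 0 0.8 0 0 0 1;0 0 0.8 0 0 0 1;0 0 0.6 0 0 0 1;0 0 0.4 0 0 0 1;0 0 0.2 0 0 0 1;0 0 0.1 0 0 0 1;0 0 0 0 0 0 1;0 0 0 0 0 0 1"

```text
time_s: 22.7
tcp_pos: [0.6469, -0.3112, 0.0948]
ee_rot: [[-0.995, -0.104, 0.002], [-0.104, 0.995, -0.001], [-0.002, -0.001, -1.0]]
wrist_force: [0.5, -0.6, -4.0]
gripper_width: 0.59
gripper_force: 30.0
```

Run:
```python
from h import *
go(.0695,-.049,.0855)
```

```text
t 22.7 tcp [ 0.6469 -0.3112  0.0948] box [ 0.0705 -0.0493] yawY-90 5.99 z [ 0.002 -0.001 -1.   ] F [ 0.5 -0.6 -4. ] w 51.3
units [0.04 0.01 0.37]
```

Request:
jog_arm:
  plan: "0 0 0.2 0 0 0 1;0 0 0.15 0 0 0 1;0 0 0.1 0 0 0 1;0 0 0 0 0 0 1;0 0 0 0 0 0 1;0 0 0 0 0 0 1;0 0 0 0 0 0 1;0 0 0 0 0 0 1;0 0 0 0 0 0 1;0 0 0 0 0 0 1"

```text
time_s: 23.7
tcp_pos: [0.6465, -0.3109, 0.0841]
ee_rot: [[-0.994, -0.105, 0.001], [-0.105, 0.994, -0.0], [-0.001, -0.001, -1.0]]
wrist_force: [-2.7, 2.6, 4.9]
gripper_width: 0.599
gripper_force: 30.0
```

Request:
jog_arm:
  plan: "0 0 0 0 0 0 -1;0 0 0 0 0 0 -1;0 0 0 0 0 0 -1;0 0 0 0 0 0 -1;0 0 -0.6 0 0 0 -1;0 0 -1 0 0 0 -1;0 0 -1 0 0 0 -1;0 0 -1 0 0 0 -1;0 0 -1 0 0 0 -1;0 0 -1 0 0 0 -1"

```text
time_s: 24.7
tcp_pos: [0.6464, -0.3111, 0.2251]
ee_rot: [[-0.995, -0.104, 0.002], [-0.104, 0.995, -0.001], [-0.001, -0.001, -1.0]]
wrist_force: [0.7, 0.1, 0.1]
gripper_width: 0.999
gripper_force: 0.0
```

```bash
cat >> h.py <<'E'
def survey(tag):
    for n in('scene','side'):
        c,p,d=snap(n,n+tag);print(n,'table');blobs(c,d,.062,.078,(.3,.05),(.68,.32))
        print(' board');blobs(c,d,.079,.09,(.4,.33),(.6,.5))
        print(' bays');boxblobs(c,d,.105,.123,(-.125,.125),(-.11,.11))
E
python3 - <<'E'
from h import *
survey('7');gow(.455,.1235,.26)
E
```

```text
scene table
787 (array([0.4565, 0.1238]), 0.1065, 0.0546, -2.5) 0.07
949 (array([0.4782, 0.24  ]), 0.1058, 0.0535, 10.9) 0.0701
 board
1242 (array([0.4876, 0.399 ]), 0.1064, 0.0536, 6.3) 0.0853
 bays
   497 (array([ 0.0676, -0.0468]), 0.0952, 0.0555, 1.2) 0.1185
side table
535 (array([0.4767, 0.2381]), 0.1059, 0.0564, 11.8) 0.0693
665 (array([0.4533, 0.1239]), 0.1068, 0.0593, -4.8) 0.0691
 board
415 (array([0.4857, 0.3969]), 0.1053, 0.0563, 8.5) 0.0846
 bays
   1060 (array([ 0.0682, -0.0493]), 0.1069, 0.0541, -0.6) 0.1182
t 24.8 tcp [ 0.6484 -0.3121  0.2291] box [ 0.0719 -0.0504] yawY-90 6.02 z [ 0.01  -0.004 -1.   ] F [-0.   0.1  0.5] w 86.8
units [ 5.85 18.13 -1.39]
```

Request:
jog_arm:
  plan: "0.4 0.8 -0.6 0 0 0 -1;0.4 1 -0.4 0 0 0 -1;0.4 1 0 0 0 0 -1;0.4 1 0 0 0 0 -1;0.4 1 0 0 0 0 -1;0.4 1 0 0 0 0 -1;0.4 1 0 0 0 0 -1;0.4 1 0 0 0 0 -1;0.4 1 0 0 0 0 -1;0.4 1 0 0 0 0 -1"

```text
time_s: 25.8
tcp_pos: [0.5205, -0.0769, 0.2477]
ee_rot: [[-0.995, -0.104, 0.0], [-0.104, 0.995, 0.0], [-0.0, 0.0, -1.0]]
wrist_force: [0.8, 0.2, -0.9]
gripper_width: 0.995
gripper_force: 0.0
```

Request:
jog_arm:
  plan: "0.3 1 0 0 0 0 -1;0.3 1 0 0 0 0 -1;0.3 1 0 0 0 0 -1;0.3 1 0 0 0 0 -1;0.3 1 0 0 0 0 -1;0.3 1 0 0 0 0 -1;0 1 0 0 0 0 -1;0 1 1 0 0 0 -1;0 0.3 1 0 0 0.6 -1;0 0 1 0 0 0.59 -1"

```text
time_s: 26.8
tcp_pos: [0.4548, 0.1252, 0.1722]
ee_rot: [[-0.998, 0.063, 0.001], [0.063, 0.998, 0.001], [-0.001, 0.001, -1.0]]
wrist_force: [1.3, 0.5, 0.2]
gripper_width: 0.998
gripper_force: 0.0
```

Run:
```python
from h import *
survey('8');gow(.455,.1238,.034)
```

```text
scene table
782 (array([0.4569, 0.1242]), 0.106, 0.0537, -3.0) 0.0699
938 (array([0.4788, 0.2398]), 0.1058, 0.0534, 10.4) 0.0701
 board
1245 (array([0.4879, 0.3992]), 0.1049, 0.0536, 6.1) 0.0853
 bays
   487 (array([ 0.0658, -0.0468]), 0.0939, 0.0559, 0.2) 0.1183
side table
532 (array([0.4759, 0.2383]), 0.1086, 0.0583, 12.2) 0.0693
653 (array([0.4532, 0.123 ]), 0.1048, 0.0575, -3.4) 0.0693
 board
411 (array([0.4843, 0.3983]), 0.1034, 0.0569, 6.5) 0.0846
 bays
   1044 (array([ 0.0688, -0.0491]), 0.1055, 0.0548, -0.7) 0.1181
t 26.9 tcp [0.4525 0.1231 0.1697] box [-0.0774  0.4029] yawY-90 -3.52 z [-0.007 -0.003 -1.   ] F [-0.1 -0.3  0.2] w 86.8
units [-0.13  0.05  5.43]
```

Request:
jog_arm:
  plan: "-0.05 0 0.7 0 0 0 -1;0 0 1 0 0 0 -1;0 0 1 0 0 0 -1;0 0 1 0 0 0 -1;0 0 0.9 0 0 0 -1;0 0 0.5 0 0 0 -1;0 0 0.3 0 0 0 -1;0 0 0 0 0 0 -1;0 0 0 0 0 0 1;0 0 0 0 0 0 1"

```text
time_s: 27.9
tcp_pos: [0.4569, 0.1243, 0.0386]
ee_rot: [[-0.998, 0.061, 0.002], [0.061, 0.998, 0.001], [-0.002, 0.001, -1.0]]
wrist_force: [0.5, 0.4, -0.8]
gripper_width: 0.895
gripper_force: 0.0
```

Request:
jog_arm:
  plan: "0 0 0 0 0 0 1;0 0 0 0 0 0 1;0 0 0 0 0 0 1;0 0 0 0 0 0 1;0 0 -0.5 0 0 0 1;0 0 -0.9 0 0 0 1;0 0 -1 0 0 0 1;0 0 -1 0 0 0 1;0 0 -1 0 0 0 1;0 0 -1 0 0 0 1"

```text
time_s: 28.9
tcp_pos: [0.4547, 0.1234, 0.1721]
ee_rot: [[-0.998, 0.062, -0.003], [0.062, 0.998, -0.001], [0.003, -0.001, -1.0]]
wrist_force: [-0.3, 0.1, -5.3]
gripper_width: 0.595
gripper_force: 30.0
```

Run:
```python
from h import *
go(-.0695,.05,.26)
```

```text
t 28.9 tcp [0.4547 0.1234 0.1721] box [-0.0752  0.4029] yawY-90 -3.58 z [-0.003 -0.001 -1.   ] F [-0.3  0.1 -5.3] w 51.8
units [ -2.56 -13.89  -3.51]
```

Request:
jog_arm:
  plan: "0 0 -1 0 0 -0.6 1;0 0 -1 0 0 -0.59 1;0 -0.7 -0.6 0 0 0 1;0 -1 0 0 0 0 1;0 -1 0 0 0 0 1;0 -1 0 0 0 0 1;0 -1 0 0 0 0 1;0 -1 0 0 0 0 1;0 -1 0 0 0 0 1;0 -1 0 0 0 0 1"

```text
time_s: 29.9
tcp_pos: [0.4748, -0.0684, 0.2357]
ee_rot: [[-0.995, -0.104, -0.004], [-0.104, 0.995, 0.001], [0.004, 0.001, -1.0]]
wrist_force: [1.3, 0.6, -4.5]
gripper_width: 0.596
gripper_force: 30.0
```

Request:
jog_arm:
  plan: "-0.2 -1 0 0 0 0 1;0 -1 0 0 0 0 1;0 -1 0 0 0 0 1;0 -1 0 0 0 0 1;0 -1 0 0 0 0 1;0 -1 0 0 0 0 1;0 -0.4 0 0 0 0 1;0 0 0.8 0 0 0 1;0 0 0.8 0 0 0 1;0 0 0 0 0 0 1"

```text
time_s: 30.9
tcp_pos: [0.4947, -0.2249, 0.1932]
ee_rot: [[-0.995, -0.103, -0.01], [-0.103, 0.995, 0.004], [0.009, 0.005, -1.0]]
wrist_force: [-0.5, 0.3, -4.9]
gripper_width: 0.596
gripper_force: 30.0
```

Run:
```python
from h import *
go(-.0695,.05,.0895)
```

```text
t 30.9 tcp [ 0.4947 -0.2249  0.1932] box [-0.0719  0.0524] yawY-90 5.91 z [-0.01   0.004 -1.   ] F [-0.5  0.3 -4.9] w 51.8
units [-0.13 -0.12  4.15]
```

Request:
jog_arm:
  plan: "-0.06 -0.06 0.5 0 0 0 1;0 0 0.8 0 0 0 1;0 0 0.8 0 0 0 1;0 0 0.8 0 0 0 1;0 0 0.5 0 0 0 1;0 0 0.3 0 0 0 1;0 0 0.2 0 0 0 1;0 0 0 0 0 0 1;0 0 0 0 0 0 1;0 0 0 0 0 0 1"

```text
time_s: 31.9
tcp_pos: [0.5002, -0.2277, 0.1009]
ee_rot: [[-0.995, -0.104, 0.002], [-0.104, 0.995, -0.0], [-0.002, -0.001, -1.0]]
wrist_force: [-0.1, 0.3, -5.0]
gripper_width: 0.593
gripper_force: 30.0
```

Run:
```python
from h import *
go(-.0695,.05,.0895)
```

```text
t 31.9 tcp [ 0.5002 -0.2277  0.1009] box [-0.0666  0.0491] yawY-90 6.0 z [ 0.002 -0.    -1.   ] F [-0.1  0.3 -5. ] w 51.6
units [0.11 0.04 0.46]
```

Request:
jog_arm:
  plan: "0.1 0.04 0.2 0 0 0 1;0 0 0.15 0 0 0 1;0 0 0.1 0 0 0 1;0 0 0.05 0 0 0 1;0 0 0 0 0 0 1;0 0 0 0 0 0 1;0 0 0 0 0 0 1;0 0 0 0 0 0 1;0 0 0 0 0 0 1;0 0 0 0 0 0 1"

```text
time_s: 32.9
tcp_pos: [0.4969, -0.2268, 0.0878]
ee_rot: [[-0.995, -0.104, -0.0], [-0.104, 0.995, -0.0], [0.0, -0.0, -1.0]]
wrist_force: [-3.4, 1.3, 1.9]
gripper_width: 0.595
gripper_force: 30.0
```

Request:
jog_arm:
  plan: "0 0 0 0 0 0 -1;0 0 0 0 0 0 -1;0 0 0 0 0 0 -1;0 0 0 0 0 0 -1;0 0 -0.6 0 0 0 -1;0 0 -1 0 0 0 -1;0 0 -1 0 0 0 -1;0 0 -1 0 0 0 -1;0 0 -1 0 0 0 -1;0 0 -1 0 0 0 -1"

```text
time_s: 33.9
tcp_pos: [0.497, -0.2268, 0.2287]
ee_rot: [[-0.995, -0.104, 0.001], [-0.104, 0.995, -0.0], [-0.001, -0.0, -1.0]]
wrist_force: [0.7, -0.3, -0.3]
gripper_width: 0.999
gripper_force: 0.0
```

Run:
```python
from h import *
survey('9');gow(.477,.2393,.2)
```

```text
scene table
941 (array([0.4786, 0.2401]), 0.1062, 0.0537, 10.1) 0.0702
 board
1246 (array([0.4882, 0.3993]), 0.1085, 0.0535, 6.1) 0.0853
 bays
   583 (array([-0.0699,  0.0527]), 0.1074, 0.055, -1.3) 0.1177
   501 (array([ 0.0677, -0.0484]), 0.0939, 0.0573, -0.3) 0.1185
side table
540 (array([0.4757, 0.2389]), 0.1062, 0.0578, 12.6) 0.0692
 board
422 (array([0.4855, 0.3994]), 0.1052, 0.0605, 4.3) 0.0844
 bays
   1029 (array([ 0.0688, -0.0495]), 0.106, 0.0532, 0.9) 0.1181
   969 (array([-0.0682,  0.0508]), 0.0965, 0.055, 0.0) 0.1189
t 34.0 tcp [ 0.4993 -0.2276  0.2318] box [-0.0676  0.0492] yawY-90 6.02 z [ 0.008 -0.003 -1.   ] F [ 0.6  0.3 -1. ] w 87.0
units [-1.06 18.67  1.21]
```

Request:
jog_arm:
  plan: "-0.1 0.7 0 0 0 0 -1;-0.1 1 0 0 0 0 -1;-0.1 1 0 0 0 0 -1;-0.1 1 0 0 0 0 -1;-0.1 1 0 0 0 0 -1;-0.1 1 0 0 0 0 -1;-0.1 1 0 0 0 0 -1;-0.1 1 0 0 0 0 -1;-0.1 1 0 0 0 0 -1;-0.1 1 0 0 0 0 -1"

```text
time_s: 35.0
tcp_pos: [0.4962, 0.018, 0.2269]
ee_rot: [[-0.995, -0.104, -0.001], [-0.104, 0.995, 0.0], [0.001, 0.0, -1.0]]
wrist_force: [0.5, 0.2, 0.7]
gripper_width: 1.002
gripper_force: 0.0
```

Request:
jog_arm:
  plan: "0 1 0 0 0 0 -1;0 1 0 0 0 0 -1;0 1 0 0 0 0 -1;0 1 0 0 0 0 -1;0 1 0 0 0 0 -1;0 1 0 0 0 0 -1;0 1 0.7 0 0 0 -1;0 1 0.8 0 0 0 -1;0 1 1 0 0 -0.3 -1;0 0 1 0 0 -0.28 -1"

```text
time_s: 36.0
tcp_pos: [0.473, 0.2433, 0.1387]
ee_rot: [[-0.982, -0.189, 0.001], [-0.189, 0.982, 0.001], [-0.001, 0.001, -1.0]]
wrist_force: [0.5, 0.1, 0.6]
gripper_width: 0.999
gripper_force: 0.0
```

Run:
```python
from h import *
survey('10');gow(.477,.2393,.034)
```

```text
scene table
936 (array([0.479 , 0.2402]), 0.106, 0.0532, 10.6) 0.0701
 board
1249 (array([0.4875, 0.3994]), 0.1048, 0.0534, 6.0) 0.0853
 bays
   597 (array([-0.069 ,  0.0532]), 0.1043, 0.0549, 0.4) 0.1176
   503 (array([ 0.0659, -0.046 ]), 0.0972, 0.0564, 1.4) 0.1186
side table
550 (array([0.475 , 0.2378]), 0.1061, 0.061, 13.8) 0.0692
 board
293 (array([0.4742, 0.3969]), 0.0805, 0.0615, 1.4) 0.0847
 bays
   1068 (array([ 0.0683, -0.0492]), 0.1059, 0.0546, -1.1) 0.1181
   963 (array([-0.0684,  0.0501]), 0.0973, 0.0547, 0.2) 0.1191
t 36.1 tcp [0.4706 0.2396 0.136 ] box [-0.0472  0.5169] yawY-90 10.64 z [-0.007 -0.005 -1.   ] F [-0.2 -1.  -0.8] w 87.2
units [-0.28 -0.04  4.08]
```

Request:
jog_arm:
  plan: "-0.2 0 0.6 0 0 0 -1;0 0 0.9 0 0 0 -1;0 0 0.9 0 0 0 -1;0 0 0.9 0 0 0 -1;0 0 0.6 0 0 0 -1;0 0 0.2 0 0 0 -1;0 0 0 0 0 0 -1;0 0 0 0 0 0 -1;0 0 0 0 0 0 1;0 0 0 0 0 0 1"

```text
time_s: 37.1
tcp_pos: [0.4784, 0.2421, 0.0385]
ee_rot: [[-0.983, -0.184, 0.001], [-0.184, 0.983, 0.001], [-0.002, 0.001, -1.0]]
wrist_force: [-0.3, -0.8, 0.2]
gripper_width: 0.892
gripper_force: 0.0
```

Request:
jog_arm:
  plan: "0 0 0 0 0 0 1;0 0 0 0 0 0 1;0 0 0 0 0 0 1;0 0 0 0 0 0 1;0 0 -0.5 0 0 0 1;0 0 -1 0 0 0 1;0 0 -1 0 0 0 1;0 0 -1 0 0 0 1;0 0 -1 0 0 0 1;0 0 -1 0 0 0 1"

```text
time_s: 38.1
tcp_pos: [0.4772, 0.2414, 0.176]
ee_rot: [[-0.983, -0.184, -0.001], [-0.184, 0.983, 0.0], [0.001, 0.0, -1.0]]
wrist_force: [0.5, -0.2, -3.6]
gripper_width: 0.596
gripper_force: 30.0
```

Run:
```python
from h import *
go(.0695,.05,.28)
```

```text
t 38.1 tcp [0.4772 0.2414 0.176 ] box [-0.0405  0.518 ] yawY-90 10.6 z [-0.001  0.    -1.   ] F [ 0.5 -0.2 -3.6] w 51.9
units [ -2.88 -19.01  -4.17]
```

Request:
jog_arm:
  plan: "0 -0.3 -1 0 0 0.57 1;0 -1 -1 0 0 0 1;0 -1 -1 0 0 0 1;0 -1 -0.9 0 0 0 1;0 -1 0 0 0 0 1;0 -1 0 0 0 0 1;0 -1 0 0 0 0 1;0 -1 0 0 0 0 1;0 -1 0 0 0 0 1;-0.1 -1 0 0 0 0 1"

```text
time_s: 39.1
tcp_pos: [0.5045, 0.01, 0.2724]
ee_rot: [[-0.994, -0.106, -0.001], [-0.106, 0.994, 0.001], [0.001, 0.001, -1.0]]
wrist_force: [0.3, 1.0, -3.8]
gripper_width: 0.595
gripper_force: 30.0
```

Request:
jog_arm:
  plan: "-0.4 -1 0 0 0 0 1;-0.5 -1 0 0 0 0 1;-0.5 -1 0 0 0 0 1;-0.5 -1 0 0 0 0 1;-0.5 -1 0 0 0 0 1;-0.5 -1 0 0 0 0 1;-0.5 -1 0 0 0 0 1;-0.5 -1 0 0 0 0 1;-0.4 -1 0 0 0 0 1;0 -0.4 0 0 0 0 1"

```text
time_s: 40.1
tcp_pos: [0.6377, -0.213, 0.2708]
ee_rot: [[-0.995, -0.104, -0.002], [-0.104, 0.995, 0.001], [0.002, 0.001, -1.0]]
wrist_force: [0.4, 0.1, -4.9]
gripper_width: 0.597
gripper_force: 30.0
```

Request:
jog_arm:
  plan: "0 0 0.5 0 0 0 1;0 0 1 0 0 0 1;0 0 1 0 0 0 1;0 0 1 0 0 0 1;0 0 0.7 0 0 0 1;0 0 0.3 0 0 0 1;0 0 0 0 0 0 1;0 0 0 0 0 0 1;0 0 0 0 0 0 1;0 0 0 0 0 0 1"

```text
time_s: 41.1
tcp_pos: [0.6379, -0.2115, 0.1613]
ee_rot: [[-0.994, -0.106, 0.002], [-0.106, 0.994, -0.0], [-0.002, -0.0, -1.0]]
wrist_force: [0.2, 0.4, -3.8]
gripper_width: 0.594
gripper_force: 30.0
```

Run:
```python
from h import *
go(.0695,.05,.0895)
```

```text
t 41.1 tcp [ 0.6379 -0.2115  0.1613] box [0.072  0.0508] yawY-90 6.07 z [ 0.002 -0.    -1.   ] F [ 0.2  0.4 -3.8] w 51.7
units [ 0.11 -0.03  2.87]
```

Request:
jog_arm:
  plan: "0.1 -0.03 0.5 0 0 0 1;0 0 0.8 0 0 0 1;0 0 0.8 0 0 0 1;0 0 0.4 0 0 0 1;0 0 0.2 0 0 0 1;0 0 0.1 0 0 0 1;0 0 0.1 0 0 0 1;0 0 0.05 0 0 0 1;0 0 0 0 0 0 1;0 0 0 0 0 0 1"

```text
time_s: 42.1
tcp_pos: [0.6356, -0.2126, 0.0877]
ee_rot: [[-0.994, -0.106, 0.002], [-0.106, 0.994, -0.001], [-0.002, -0.001, -1.0]]
wrist_force: [-0.6, 0.9, 1.9]
gripper_width: 0.594
gripper_force: 30.0
```

Request:
jog_arm:
  plan: "0 0 0 0 0 0 1;0 0 0 0 0 0 1;0 0 0 0 0 0 1;0 0 0 0 0 0 1;0 0 0 0 0 0 1;0 0 0 0 0 0 1;0 0 0 0 0 0 1;0 0 0 0 0 0 1;0 0 0 0 0 0 1;0 0 0 0 0 0 1"

```text
time_s: 43.1
tcp_pos: [0.6357, -0.2126, 0.0877]
ee_rot: [[-0.994, -0.106, 0.002], [-0.106, 0.994, -0.001], [-0.002, -0.001, -1.0]]
wrist_force: [-1.0, 2.5, 5.1]
gripper_width: 0.595
gripper_force: 30.0
```

Request:
jog_arm:
  plan: "0 0 0 0 0 0 -1;0 0 0 0 0 0 -1;0 0 0 0 0 0 -1;0 0 0 0 0 0 -1;0 0 -0.6 0 0 0 -1;0 0 -1 0 0 0 -1;0 0 -1 0 0 0 -1;0 0 -1 0 0 0 -1;0 0 -1 0 0 0 -1;0 0 -1 0 0 0 -1"

```text
time_s: 44.1
tcp_pos: [0.6348, -0.2125, 0.2271]
ee_rot: [[-0.994, -0.106, -0.0], [-0.106, 0.994, 0.0], [0.0, 0.0, -1.0]]
wrist_force: [-0.2, -0.2, -0.4]
gripper_width: 1.003
gripper_force: 0.0
```

Request:
jog_arm:
  plan: "0.5 0 -0.6 0 0 0 -1;1 0 0 0 0 0 -1;1 0 0 0 0 0 -1;1 0 0 0 0 0 -1;1 0 0 0 0 0 -1;1 0 0 0 0 0 -1;0.7 0 0 0 0 0 -1;0 0 0 0 0 0 -1;0 0 0 0 0 0 -1;0 0 0 0 0 0 -1"

```text
time_s: 45.1
tcp_pos: [0.4811, -0.2288, 0.2411]
ee_rot: [[-0.994, -0.106, -0.0], [-0.106, 0.994, 0.0], [0.0, 0.0, -1.0]]
wrist_force: [0.1, 0.7, -0.4]
gripper_width: 1.002
gripper_force: 0.0
```

Run:
```python
from h import *
survey('11')
for n in('scene','side'):
    c=r.get_calibration(n);d=np.load(f'pics/{n}11.npy')
    print('batten');boxblobs(c,d,.16,.18,(-.14,-.03),(-.2,-.1),20)
go(-.086,-.15,.143)
```

```text
scene table
 board
1245 (array([0.488 , 0.3994]), 0.1067, 0.0534, 5.9) 0.0853
 bays
   586 (array([-0.0694,  0.0528]), 0.1047, 0.0545, -0.8) 0.1178
   506 (array([ 0.0661, -0.0471]), 0.0946, 0.0572, 0.7) 0.1185
   538 (array([0.0664, 0.0517]), 0.0983, 0.0551, -0.1) 0.1185
side table
 board
404 (array([0.4848, 0.3973]), 0.105, 0.0591, 3.7) 0.0844
 bays
   917 (array([0.0663, 0.0508]), 0.1056, 0.0563, 0.0) 0.118
   1054 (array([ 0.0689, -0.0486]), 0.1091, 0.0545, 0.8) 0.1182
   960 (array([-0.0685,  0.0509]), 0.0977, 0.0556, -0.3) 0.1189
batten
   193 (array([-0.0838, -0.1467]), 0.0824, 0.0201, -0.9) 0.1692
batten
   483 (array([-0.0859, -0.1521]), 0.0808, 0.0179, -0.5) 0.1704
t 45.2 tcp [ 0.4813 -0.2288  0.2409] box [-0.0855  0.0499] yawY-90 6.08 z [-0.  0. -1.] F [ 0.6 -0.2 -1.3] w 86.7
units [ 0.03 -8.    3.92]
```

View pics/scene11.png

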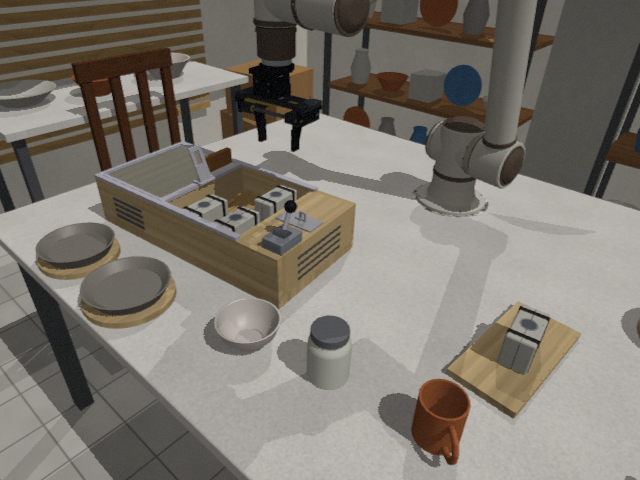

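Three wet moulds stand in their bays (208,208; 240,218; 277,200), the dry mould is on the board (525,340), and the table is clear. Next I close the cover.

Request:
jog_arm:
  plan: "0 -0.7 0 0 0 0 -1;0 -1 0 0 0 0 -1;0 -1 0 0 0 0 -1;0 -1 0 0 0 0 -1;0 -1 0 0 0 0 -1;0 -1 0 0 0 0 -1;0 -1 0 0 0 0 -1;0 -0.9 0 0 0 0 -1;0 -0.4 0 0 0 0 -1;0 0 0.5 0 0 0 -1"

```text
time_s: 46.2
tcp_pos: [0.5029, -0.4292, 0.2293]
ee_rot: [[-0.995, -0.105, 0.002], [-0.105, 0.995, -0.002], [-0.002, -0.002, -1.0]]
wrist_force: [-0.0, 0.8, 0.2]
gripper_width: 1.002
gripper_force: 0.0
```

Request:
jog_arm:
  plan: "0 0 1 0 0 0 -1;0 0 1 0 0 0 -1;0 0 1 0 0 0 -1;0 0 0.4 0 0 0 -1;0 0 0 0 0 0 -1;0 0 0 0 0 0 1;0 0 0 0 0 0 1;0 0 0 0 0 0 1;0 0 0 0 0 0 1;0 0 0 0 0 0 1"

```text
time_s: 47.2
tcp_pos: [0.5021, -0.4279, 0.1443]
ee_rot: [[-0.994, -0.106, 0.001], [-0.106, 0.994, -0.0], [-0.001, -0.001, -1.0]]
wrist_force: [-0.8, -0.6, -0.1]
gripper_width: 0.629
gripper_force: 0.0
```

Request:
jog_arm:
  plan: "0 0 0 0 0 0 1;0 0 0 0 0 0 1;0 0 0 0 0 0 1;0 0 0 0 0 0 1;0 0.3 0 0 0 0 1;0 0.6 0 0 0 0 1;0 0.8 0 0 0 0 1;0 0.8 0 0 0 0 1;0 0.8 0 0 0 0 1;0 0.8 0 0 0 0 1"

```text
time_s: 48.2
tcp_pos: [0.4916, -0.3276, 0.1437]
ee_rot: [[-0.994, -0.105, 0.002], [-0.105, 0.994, -0.004], [-0.002, -0.004, -1.0]]
wrist_force: [1.8, -9.8, -5.4]
gripper_width: 0.207
gripper_force: 30.0
```

Request:
jog_arm:
  plan: "0 0.8 0 0 0 0 1;0 0.8 0 0 0 0 1;0 0.8 0 0 0 0 1;0 0.8 0 0 0 0 1;0 0.7 0 0 0 0 1;0 0.5 0 0 0 0 1;0 0.4 0 0 0 0 1;0 0.3 0 0 0 0 1;0 0.2 0 0 0 0 1;0 0.1 0 0 0 0 1"

```text
time_s: 49.2
tcp_pos: [0.4779, -0.1955, 0.1437]
ee_rot: [[-0.994, -0.107, 0.002], [-0.107, 0.994, -0.007], [-0.001, -0.008, -1.0]]
wrist_force: [4.7, -29.8, -13.2]
gripper_width: 0.205
gripper_force: 30.1
```

Run:
```python
from h import *
st()
```

```text
t 49.2 tcp [ 0.4779 -0.1955  0.1437] box [-0.0854  0.0834] yawY-90 6.15 z [ 0.002 -0.007 -1.   ] F [  4.7 -29.8 -13.2] w 17.8
```

Request:
jog_arm:
  plan: "0 0.2 0 0 0 0 1;0 0 0 0 0 0 1;0 0 0 0 0 0 1;0 -0.2 0 0 0 0 1;0 -0.2 0 0 0 0 1;0 0 0 0 0 0 -1;0 0 0 0 0 0 -1;0 0 0 0 0 0 -1;0 0 0 0 0 0 -1;0 0 0 0 0 0 -1"

```text
time_s: 50.2
tcp_pos: [0.4774, -0.1963, 0.1439]
ee_rot: [[-0.994, -0.106, 0.0], [-0.106, 0.994, -0.0], [-0.0, -0.0, -1.0]]
wrist_force: [-0.7, -0.2, 0.5]
gripper_width: 0.575
gripper_force: 0.0
```

Request:
jog_arm:
  plan: "0 0 -0.6 0 0 0 -1;0 0 -1 0 0 0 -1;0 0 -1 0 0 0 -1;0 0 -1 0 0 0 -1;0 0 -0.5 0 0 0 -1;0 0 0 0 0 0 1;0 0 0 0 0 0 1;0 0 0 0 0 0 1;0 0 0 0 0 0 1;0 0 0 0 0 0 1"

```text
time_s: 51.2
tcp_pos: [0.4771, -0.1965, 0.2454]
ee_rot: [[-0.994, -0.106, -0.002], [-0.106, 0.994, 0.0], [0.002, 0.0, -1.0]]
wrist_force: [-0.1, -0.7, -0.2]
gripper_width: 0.635
gripper_force: 0.0
```

Run:
```python
from h import *
st()
for n in('scene','side'):
    c,p,d=snap(n,n+'12')
    print('batten');boxblobs(c,d,.16,.178,(-.14,-.03),(0.04,.13),20)
    X=cloud(c,d);b=(X[...,:2]-O)@B
    m=(d>0)&(abs(b[...,0])<.017)&(b[...,1]>0)&(b[...,1]<.15)&(X[...,2]>.14)&(X[...,2]<.21)
    P=np.c_[b[m],X[m][:,2]]
    if len(P)>10:
        v=np.polyfit(P[:,2],P[:,1],1);print('hasp',len(P),'zmax',P[:,2].max(),'y@.133',np.polyval(v,.133),'slope',v[0],'x',P[:,0].min(),P[:,0].max())
    print('ball');boxblobs(c,d,.197,.23,(.0,.15),(.15,.26),15)
```

```text
t 51.2 tcp [ 0.4771 -0.1965  0.2454] box [-0.0864  0.0825] yawY-90 6.06 z [-0.002  0.    -1.   ] F [-0.1 -0.7 -0.2] w 55.2
batten
   196 (array([-0.0819,  0.0847]), 0.0779, 0.0189, -2.9) 0.1699
hasp 321 zmax 0.20955171799627237 y@.133 0.12447834769486835 slope -0.37647079618099905 x -0.016806060757466584 0.016988813964901147
ball
   115 (array([0.0715, 0.2084]), 0.0218, 0.0187, -52.7) 0.2069
batten
   372 (array([-0.0854,  0.0818]), 0.0807, 0.02, 0.7) 0.1698
hasp 148 zmax 0.20984273745521465 y@.133 0.12071840207679868 slope -0.3616566807238204 x -0.016947954202392302 0.01664738640863784
ball
   30 (array([0.0681, 0.2031]), 0.0183, 0.0132, 38.3) 0.2106
```

Request:
jog_arm:
  plan: "-0.7 -0.3 0 0 0 0 1;-0.9 -0.4 0 0 0 0 1;-0.9 -0.4 0 0 0 0 1;-0.96 0 0 0 0 0 1;0 0 0.6 0 0 0 1;0 0 0.8 0 0 0 1;0 0 0.8 0 0 0 1;0 0 0.42 0 0 0 1;0 0 0 0 0 0 1;0 0 0 0 0 0 1"

```text
time_s: 52.3
tcp_pos: [0.5668, -0.215, 0.1815]
ee_rot: [[-0.994, -0.106, 0.001], [-0.106, 0.994, -0.001], [-0.001, -0.001, -1.0]]
wrist_force: [1.1, -0.3, 0.1]
gripper_width: 0.004
gripper_force: 0.0
```

Run:
```python
from h import *
go(0,.1055,.18)
```

```text
t 52.3 tcp [ 0.5668 -0.215   0.1815] box [0.0009 0.0547] yawY-90 6.08 z [ 0.001 -0.001 -1.   ] F [ 1.1 -0.3  0.1] w 0.4
units [0.03 2.03 0.06]
```

Request:
jog_arm:
  plan: "0 0.4 0 0 0 0 1;0 0.5 0 0 0 0 1;0 0.5 0 0 0 0 1;0 0.4 0 0 0 0 1;0 0.25 0 0 0 0 1;0 0.35 0.06 0 0 0 1;0 0.35 0.1 0 0 0 1;0 0.27 0.14 0 0 0 1;0 0.27 0.16 0 0 0 1;0 0 0 0 0 0 1"

```text
time_s: 53.3
tcp_pos: [0.5569, -0.132, 0.1682]
ee_rot: [[-0.994, -0.106, -0.002], [-0.106, 0.994, 0.001], [0.002, 0.001, -1.0]]
wrist_force: [-0.2, 1.0, -0.5]
gripper_width: 0.006
gripper_force: 0.0
```

Run:
```python
from h import *
go(0,.1465,.1575);snap('scene','s13')
```

```text
t 53.3 tcp [ 0.5569 -0.132   0.1682] box [-0.0003  0.1382] yawY-90 6.1 z [-0.002  0.001 -1.   ] F [-0.2  1.  -0.5] w 0.5
units [-0.01  0.33  0.43]
```

View pics/s13.png

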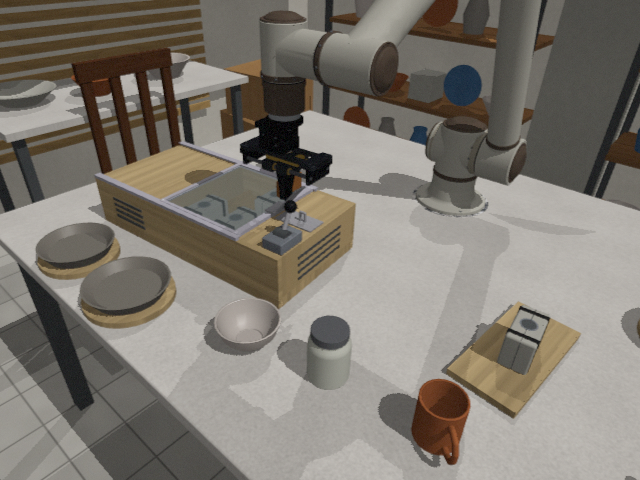

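The cover is shut and the finger is over the hinge, with the hasp swung past upright behind the ball (about px 297,205). I carry on along the arc.

Request:
jog_arm:
  plan: "0 0.18 0.2 0 0 0 1;0 0.15 0.25 0 0 0 1;0 0.1 0.22 0 0 0 1;0 0.08 0.22 0 0 0 1;0 0.04 0.22 0 0 0 1;0 0.02 0.2 0 0 0 1;0 0 0.05 0 0 0 1;0 0 0 0 0 0 1;0 0 0 0 0 0 1;0 0 0 0 0 0 1"

```text
time_s: 54.35
tcp_pos: [0.556, -0.1187, 0.1354]
ee_rot: [[-0.994, -0.106, -0.0], [-0.106, 0.994, 0.0], [0.0, 0.0, -1.0]]
wrist_force: [-1.7, 1.2, 2.6]
gripper_width: 0.005
gripper_force: 1.6
```

Run:
```python
from h import *
go(0,.1525,.135)
```

```text
t 54.4 tcp [ 0.556  -0.1187  0.1354] box [0.0003 0.1516] yawY-90 6.07 z [-0.  0. -1.] F [-1.7  1.2  2.6] w 0.4
units [0.01 0.04 0.02]
```

Request:
jog_arm:
  plan: "0 0 0.1 0 0 0 1;0 0 0.1 0 0 0 1;0 0 0.1 0 0 0 1;0 0 0.1 0 0 0 1;0 0 0 0 0 0 1;0 0 0 0 0 0 1;0 0 0 0 0 0 1;0 0 0 0 0 0 1;0 0 0 0 0 0 1;0 0 0 0 0 0 1"

```text
time_s: 55.35
tcp_pos: [0.5565, -0.1206, 0.1347]
ee_rot: [[-0.994, -0.109, 0.004], [-0.109, 0.994, -0.005], [-0.003, -0.005, -1.0]]
wrist_force: [-16.0, 3.7, 43.6]
gripper_width: 0.006
gripper_force: 21.6
```

Request:
jog_arm:
  plan: "0 0 -0.4 0 0 0 1;0 0 -0.6 0 0 0 1;0 0 -1 0 0 0 1;0 0 -1 0 0 0 1;0 0 -1 0 0 0 1;0.6 -0.6 -0.4 0 0 0 1;1 -1 0 0 0 0 1;1 -1 0 0 0 0 1;0.5 -0.5 0 0 0 0 1;0 0 0 0 0 0 1"

```text
time_s: 56.35
tcp_pos: [0.4852, -0.2058, 0.2348]
ee_rot: [[-0.995, -0.102, -0.001], [-0.102, 0.995, 0.0], [0.001, 0.0, -1.0]]
wrist_force: [0.5, -0.7, 0.0]
gripper_width: 0.009
gripper_force: 0.0
```

Run:
```python
from h import *
st()
for n in('scene','side'):
    c,p,d=snap(n,n+'14');X=cloud(c,d);b=(X[...,:2]-O)@B
    for lo,hi in((.127,.145),(.145,.16),(.16,.168),(.196,.212)):
        m=(d>0)&(abs(b[...,0])<.016)&(b[...,1]>lo)&(b[...,1]<hi)&(X[...,2]>.11)&(X[...,2]<.2)
        print(n,lo,m.sum(),np.percentile(X[m][:,2],[10,50,90]).round(4))
    print('batten');boxblobs(c,d,.16,.178,(-.14,-.03),(0.04,.13),20)
    print('lever/ball');boxblobs(c,d,.19,.235,(.0,.15),(.15,.26),15)
    im=p[:,:,::-1];v,u=(130,240) if n=='scene' else (200,300)
    cv2.imwrite(f'pics/{n}14c.png',cv2.resize(im[v:v+150,u:u+200],None,fx=4,fy=4,interpolation=cv2.INTER_CUBIC))
```

```text
t 56.4 tcp [ 0.4852 -0.2058  0.2348] box [-0.0793  0.0724] yawY-90 5.87 z [-0.001  0.    -1.   ] F [ 0.5 -0.7  0. ] w 0.8
scene 0.127 37 [0.1316 0.1352 0.1366]
scene 0.145 16 [0.1348 0.1356 0.1364]
scene 0.16 33 [0.1284 0.1352 0.1364]
scene 0.196 80 [0.1279 0.1346 0.1366]
batten
   212 (array([-0.0827,  0.0822]), 0.0798, 0.0186, 1.3) 0.1696
lever/ball
   135 (array([0.0718, 0.2086]), 0.0227, 0.0203, -61.6) 0.205
side 0.127 87 [0.1323 0.1346 0.1364]
side 0.145 70 [0.1321 0.1349 0.1361]
side 0.16 33 [0.129  0.1341 0.1359]
side 0.196 52 [0.1282 0.1346 0.1362]
batten
   372 (array([-0.086 ,  0.0792]), 0.08, 0.0198, 2.3) 0.1698
lever/ball
```

View pics/scene14c.png

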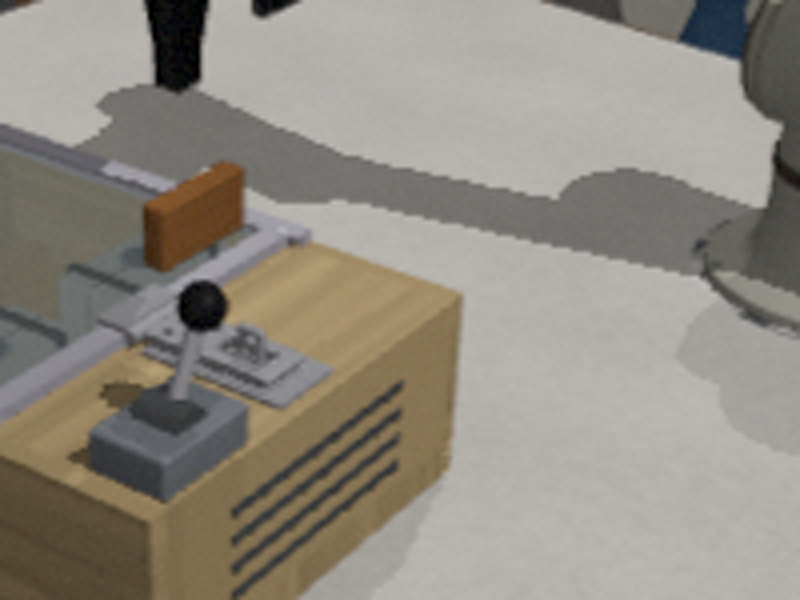

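Run:
```python
from h import *
for n in('scene','side'):
    c=r.get_calibration(n)
    for k in('12','14'):
        im=cv2.imread(f'pics/{n}{k}.png');d=np.load(f'pics/{n}{k}.npy');X=cloud(c,d);b=(X[...,:2]-O)@B
        h=cv2.cvtColor(im,cv2.COLOR_BGR2HSV)
        m=(h[...,0]<20)&(h[...,1]>120)&(X[...,2]>.166)&(X[...,2]<.18)&(d>0)&(b[...,0]>-.14)&(b[...,0]<-.03)&(b[...,1]>.04)&(b[...,1]<.13)
        print(n,k,m.sum(),b[m].mean(0).round(4),np.percentile(b[m][:,1],[5,95]).round(4),np.argwhere(m).mean(0).round(2))
```

```text
scene 12 151 [-0.0791  0.0868] [0.0786 0.0921] [177.93 289.01]
scene 14 159 [-0.078   0.0844] [0.0759 0.0903] [177.9  287.91]
side 12 287 [-0.0883  0.0798] [0.0733 0.0882] [296.99 359.17]
side 14 289 [-0.0891  0.0778] [0.0713 0.0865] [297.65 359.73]
```

Request:
jog_arm:
  plan: "0.2 -0.6 0 0 0 0 1;0 -0.6 0 0 0 0 1;0 0 0.6 0 0 0 1;0 0 0.9 0 0 0 1;0 0 0.9 0 0 0 1;0 0 0.8 0 0 0 1;0 0 0.2 0 0 0 1;0 0 0 0 0 0 1;0 0 0 0 0 0 1;0 0 0 0 0 0 1"

```text
time_s: 57.45
tcp_pos: [0.4864, -0.2346, 0.1515]
ee_rot: [[-0.994, -0.106, 0.002], [-0.106, 0.994, -0.001], [-0.002, -0.001, -1.0]]
wrist_force: [-0.3, -0.2, -0.3]
gripper_width: 0.002
gripper_force: 0.0
```

Request:
jog_arm:
  plan: "0 0.2 0 0 0 0 1;0 0.2 0 0 0 0 1;0 0.1 0 0 0 0 1;0 0.1 0 0 0 0 1;0 0.1 0 0 0 0 1;0 0.1 0 0 0 0 1;0 0 0 0 0 0 1;0 0 0 0 0 0 1;0 0 0 0 0 0 1;0 0 0 0 0 0 1"

```text
time_s: 58.45
tcp_pos: [0.4834, -0.2151, 0.1505]
ee_rot: [[-0.994, -0.106, 0.0], [-0.106, 0.994, -0.001], [-0.0, -0.001, -1.0]]
wrist_force: [0.6, -4.4, -0.6]
gripper_width: 0.005
gripper_force: 2.5
```

Run:
```python
from h import *
st()
```

```text
t 58.5 tcp [ 0.4834 -0.2151  0.1505] box [-0.082   0.0633] yawY-90 6.06 z [ 0.    -0.001 -1.   ] F [ 0.6 -4.4 -0.6] w 0.5
```

Request:
jog_arm:
  plan: "0 0.1 0 0 0 0 1;0 0.1 0 0 0 0 1;0 0.1 0 0 0 0 1;0 0 0 0 0 0 1;0 0 0 0 0 0 1;0 0 0 0 0 0 1;0 0 0 0 0 0 1;0 0 0 0 0 0 1;0 0 0 0 0 0 1;0 0 0 0 0 0 1"

```text
time_s: 59.45
tcp_pos: [0.4834, -0.2132, 0.1506]
ee_rot: [[-0.994, -0.106, 0.001], [-0.106, 0.994, -0.009], [-0.0, -0.009, -1.0]]
wrist_force: [2.8, -30.0, -8.2]
gripper_width: 0.002
gripper_force: 13.7
```

Request:
jog_arm:
  plan: "0 -0.3 0 0 0 0 1;0 -0.4 0 0 0 0 1;0 0 -0.6 0 0 0 1;0 0 -1 0 0 0 1;0 0 -1 0 0 0 1;0 0 -0.8 0 0 0 1;-0.6 0.8 0 0 0 0 1;-0.9 1 0 0 0 0 1;-0.9 1 0 0 0 0 1;-0.9 1 0 0 0 0 1"

```text
time_s: 60.45
tcp_pos: [0.5569, -0.1196, 0.2355]
ee_rot: [[-0.994, -0.106, 0.0], [-0.106, 0.994, 0.001], [-0.0, 0.001, -1.0]]
wrist_force: [1.0, 0.0, -0.6]
gripper_width: 0.006
gripper_force: 0.0
```

Run:
```python
from h import *
go(0,.1500,.1355)
for n in('scene','side'):
    c,im,d=snap(n,n+'15');X=cloud(c,d);b=(X[...,:2]-O)@B
    h=cv2.cvtColor(im[:,:,::-1].copy(),cv2.COLOR_BGR2HSV)
    m=(h[...,0]<20)&(h[...,1]>120)&(X[...,2]>.166)&(X[...,2]<.18)&(d>0)&(b[...,0]>-.14)&(b[...,0]<-.03)&(b[...,1]>.04)&(b[...,1]<.13)
    print(n,m.sum(),b[m].mean(0).round(4),np.percentile(b[m][:,1],[5,95]).round(4),np.argwhere(m).mean(0).round(2))
```

```text
t 60.5 tcp [ 0.5569 -0.1196  0.2355] box [0.0011 0.1507] yawY-90 6.08 z [ 0.     0.001 -1.   ] F [ 1.   0.  -0.6] w 0.5
units [ 0.04 -0.03  4.  ]
scene 161 [-0.0782  0.0876] [0.0784 0.0938] [178.18 289.02]
side 279 [-0.0897  0.081 ] [0.0747 0.0898] [297.04 358.19]
```

Request:
jog_arm:
  plan: "0 0 0.6 0 0 0 1;0 0 0.9 0 0 0 1;0 0 0.9 0 0 0 1;0 0 0.8 0 0 0 1;0 0 0.4 0 0 0 1;0 0 0.2 0 0 0 1;0 0 0.15 0 0 0 1;0 0 0.1 0 0 0 1;0 0 0 0 0 0 1;0 0 0 0 0 0 1"

```text
time_s: 61.55
tcp_pos: [0.557, -0.1213, 0.1354]
ee_rot: [[-0.994, -0.106, 0.002], [-0.106, 0.994, -0.0], [-0.002, -0.0, -1.0]]
wrist_force: [-1.9, 0.9, 4.9]
gripper_width: 0.003
gripper_force: 2.3
```

Run:
```python
from h import *
go(.04,.207,.235)
```

```text
t 61.5 tcp [ 0.557  -0.1213  0.1354] box [0.0009 0.1489] yawY-90 6.09 z [ 0.002 -0.    -1.   ] F [-1.9  0.9  4.9] w 0.3
units [-1.57  2.32 -3.98]
```

Request:
jog_arm:
  plan: "0 0 -0.6 0 0 0 1;0 0 -0.9 0 0 0 1;0 0 -1 0 0 0 1;0 0 -1 0 0 0 1;0 0 -0.5 0 0 0 1;0 0.8 0 0 0 0 1;-0.5 0.8 0 0 0 0 1;-0.4 0.7 0 0 0 0 1;0 0 0 0 0 0 1;0 0 0 0 0 0 1"

```text
time_s: 62.55
tcp_pos: [0.5724, -0.0615, 0.2334]
ee_rot: [[-0.994, -0.106, -0.001], [-0.106, 0.994, 0.0], [0.001, 0.0, -1.0]]
wrist_force: [0.1, 0.6, -0.5]
gripper_width: 0.003
gripper_force: 0.0
```

Request:
jog_arm:
  plan: "0 0 0.6 0 0 0 1;0 0 0.8 0 0 0 1;0 0 0.4 0 0 0 1;0 0 0 0 0 0 1;0 0 0 0 0 0 1;-0.4 0 0 0 0 0 1;-0.4 0 0 0 0 0 1;-0.4 0 0 0 0 0 1;-0.4 0 0 0 0 0 1;-0.4 0 0 0 0 0 1"

```text
time_s: 63.55
tcp_pos: [0.6234, -0.0565, 0.1891]
ee_rot: [[-0.994, -0.106, -0.0], [-0.106, 0.994, -0.0], [0.0, -0.0, -1.0]]
wrist_force: [-2.2, -0.8, 0.4]
gripper_width: 0.006
gripper_force: 0.8
```

Run:
```python
from h import *
go(.1045,.207,.19)
```

```text
t 63.5 tcp [ 0.6234 -0.0565  0.1891] box [0.0738 0.2065] yawY-90 6.06 z [-0. -0. -1.] F [-2.2 -0.8  0.4] w 0.5
units [-1.23  0.02 -0.04]
```

Request:
jog_arm:
  plan: "-0.3 0 0 0 0 0 1;-0.3 0 0 0 0 0 1;-0.3 0 0 0 0 0 1;-0.2 0 0 0 0 0 1;-0.1 0 0 0 0 0 1;-0.1 0 0 0 0 0 1;0 0 0 0 0 0 1;0 0 0 0 0 0 1;0 0 0 0 0 0 1;0 0 0 0 0 0 1"

```text
time_s: 64.55
tcp_pos: [0.652, -0.0532, 0.1882]
ee_rot: [[-0.994, -0.105, -0.007], [-0.105, 0.994, -0.0], [0.007, 0.001, -1.0]]
wrist_force: [-5.9, 0.0, -0.3]
gripper_width: 0.006
gripper_force: 2.9
```

Request:
jog_arm:
  plan: "-0.1 0 0 0 0 0 1;-0.1 0 0 0 0 0 1;-0.1 0 0 0 0 0 1;0 0 0 0 0 0 1;0 0 0 0 0 0 1;0 0 0 0 0 0 1;0 0 0 0 0 0 1;0 0 0 0 0 0 1;0 0 0 0 0 0 1;0 0 0 0 0 0 1"

```text
time_s: 65.55
tcp_pos: [0.6526, -0.0532, 0.188]
ee_rot: [[-0.994, -0.104, -0.023], [-0.104, 0.995, -0.001], [0.023, 0.001, -1.0]]
wrist_force: [-21.2, 0.0, 7.0]
gripper_width: 0.003
gripper_force: 9.9
```

Request:
jog_arm:
  plan: "0.5 0 0 0 0 0 1;0.8 0 0 0 0 0 1;0.5 0 0 0 0 0 1;0 0 -0.8 0 0 0 1;0 0 -1 0 0 0 1;0 0 -1 0 0 0 1;1 0 -0.5 0 0 0 1;1 0 0 0 0 0 1;1 0 0 0 0 0 1;1 0 0 0 0 0 1"

```text
time_s: 66.55
tcp_pos: [0.5178, -0.0674, 0.2724]
ee_rot: [[-0.994, -0.106, 0.003], [-0.106, 0.994, 0.001], [-0.003, 0.0, -1.0]]
wrist_force: [-0.5, -0.5, 0.9]
gripper_width: 0.001
gripper_force: 0.0
```

Request:
jog_arm:
  plan: "1 0 0 0 0 0 1;1 0 0 0 0 0 1;1 0 0 0 0 0 1;0 0 0 0 0 0 1;0 0 0 0 0 0 1;0 0 0 0 0 0 1;0 0 0 0 0 0 1;0 0 0 0 0 0 1;0 0 0 0 0 0 1;0 0 0 0 0 0 1"

```text
time_s: 67.55
tcp_pos: [0.4436, -0.0754, 0.2714]
ee_rot: [[-0.994, -0.106, -0.0], [-0.106, 0.994, -0.0], [0.0, -0.0, -1.0]]
wrist_force: [0.5, -0.0, 0.3]
gripper_width: 0.008
gripper_force: 0.0
```

Run:
```python
from h import *
st()
for n in('scene','side'):
    c,im,d=snap(n,n+'16');X=cloud(c,d);b=(X[...,:2]-O)@B
    h=cv2.cvtColor(im[:,:,::-1].copy(),cv2.COLOR_BGR2HSV)
    m=(h[...,0]<20)&(h[...,1]>120)&(X[...,2]>.166)&(X[...,2]<.18)&(d>0)&(b[...,0]>-.14)&(b[...,0]<-.03)&(b[...,1]>.04)&(b[...,1]<.13)
    print(n,m.sum(),b[m].mean(0).round(4) if m.any() else '')
    for lo,hi in((.127,.145),(.145,.16),(.16,.168),(.196,.212)):
        m=(d>0)&(abs(b[...,0])<.016)&(b[...,1]>lo)&(b[...,1]<hi)&(X[...,2]>.11)&(X[...,2]<.2)
        print(n,lo,m.sum(),np.percentile(X[m][:,2],[50,90]).round(4) if m.any() else '')
    print('ball');boxblobs(c,d,.197,.235,(.0,.17),(.15,.26),15)
    print('board');blobs(c,d,.079,.09,(.4,.33),(.6,.5))
```

```text
t 67.5 tcp [ 0.4436 -0.0754  0.2714] box [-0.107   0.2064] yawY-90 6.07 z [-0. -0. -1.] F [ 0.5 -0.   0.3] w 0.7
scene 154 [-0.0773  0.0875]
scene 0.127 63 [0.1356 0.1373]
scene 0.145 52 [0.1357 0.137 ]
scene 0.16 34 [0.1357 0.1371]
scene 0.196 54 [0.1356 0.1371]
ball
   117 (array([0.1271, 0.2088]), 0.0208, 0.02, -51.3) 0.2066
board
1236 (array([0.4889, 0.3991]), 0.1058, 0.0536, 6.6) 0.0853
side 282 [-0.089   0.0812]
side 0.127 71 [0.1349 0.1361]
side 0.145 67 [0.1348 0.1362]
side 0.16 36 [0.1349 0.137 ]
side 0.196 54 [0.1344 0.1366]
ball
   89 (array([0.12  , 0.2016]), 0.0241, 0.0172, -37.2) 0.205
board
410 (array([0.485 , 0.3986]), 0.1048, 0.058, 4.4) 0.0845
```

View pics/scene16.png

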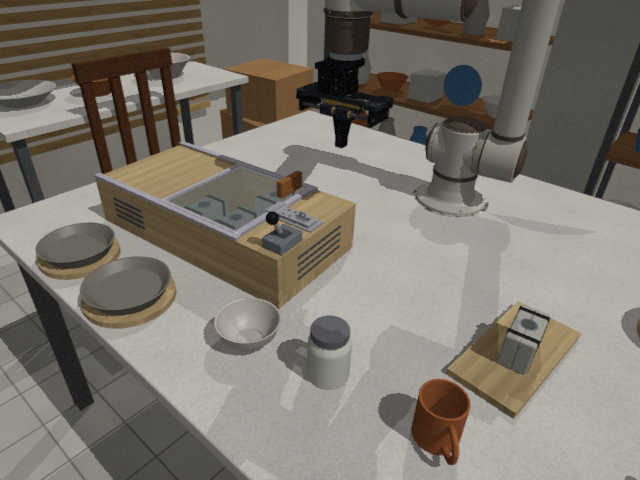

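The cover is shut, the hasp lies flat over its staple (300,217), the lever is over to on (272,218), the moulds are in their bays and the bystanders are unmoved. I'm handing in.

```bash
python3 -c "
from station import r
print(r.finish_job())"
```

```text
the job is handed in; nothing more can be done
None
```

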